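# Set out the bench for three spot tests

### The arm

A 6-joint arm with a two-finger parallel gripper is mounted at the origin on a cart in front of the work surface, level with it; the furniture and walls round the work are solid. World frame = base frame: x ahead of the robot, y to its left, z up, the work surface at z = 0. Lengths are in mm, angles in rad, forces in N, time in s.
With the tool pointing down it reaches from about 275 to 750 mm from the base axis. Payload 10.2 kg.
Tool frame: the origin (TCP) lies at the very end of the fingers, on their centre line; the grasp point (between the pads) lies 19 mm behind it; z points along the fingers, x is the direction in which the jaws open and shut, and the axes are right-handed (so a half turn about z gives the same grasp; the last joint's range is limited). The gripper opens to 85 mm and grips with 20 to 120 N. Pads are 22 mm wide; open, the fingers measure 114 mm over their backs; the gripper's body (76 mm by 85 mm) begins 54 mm behind the grasp point. The pads swing forward as they close: fully open they stand 13 mm farther back than shut.
Start: joints at [-1.519, 0.313, 1.498, -0, 1.331, -0.223], TCP at [142.448, -505.312, 231.294] pointing down, gripper open.
Joint ranges: [-2.94, 2.94], [-0.97, 2.17], [0.19, 2.56], [-1.23, 4.37], [0.02, 3.11], [-2.88, 2.88]. Speed limits (rad/s): [2.39, 2.39, 3.01, 3.14, 3.14, 3.14].

### API

Orientations are given as a unit quaternion [w, x, y, z].
In Python, from rig import ctrl, cams gives the robot as it stands.
- The arm moves only by the tool play_rows, never from a script. Its argument "steps" is a list of rows, each a list of 2 entries, a list of its own where there are three numbers: the shift along the tool's x, y, z normalised to -1 to 1, where 1 is 0.75 m, then the turn, a rotation vector about the tool's x, y, z normalised to -1 to 1, where 1 is 45 degrees. A call has 1 to 20 rows; each row shifts and turns the commanded pose from where the row before left it, along the tool's axes as they then stand; what a row does not reach is not made up. A row lasts 1/10 s, in which the tool goes at most 50 mm and 8.59 degrees, less where a joint would pass 70% of its speed; a pose out of reach is approached as far as the arm can. A call with a number of a shift or a turn outside -1 to 1 is refused whole. A call with a gripper value outside its range is refused whole. "grip" is the closure, from 0 (fully open) to 1 (shut), set as the call begins (left out, the last holds). The fingers move at their own pace and stop on an object; "squeeze" is the grip in N (left out, the last holds). Time passes only in rows, so rows that do not move let the fingers close. It gives the time, the measured TCP pose, the force and the opening at its end, in the units of the state.
- ctrl.sense(): the state, without advancing time (a new reading comes with each control period).
- cams.capture(name): name is "scene" or "top" or "wrist"; returns the picture (384x512x3 uint8, red, green, blue); there is no depth.
- cams.camera_info(name): a dict with "fx", "fy", "cx", "cy" (pixels), "xyz" and "attitude" of the camera in the world. Camera axes: x right, y up, looking along -z (the intrinsics and any distortion apply to the point x, -y, -z); pixel columns grow to the right and rows downward; lengths in mm; the calibration is good to about 2 mm. A picture is of the moment at which its call begins: read the wrist's pose just before it. camera_info takes no time and is no camera call; for the wrist camera it gives the pose at the moment of the call.
- ctrl.finish_job(): hands the job in, once; it reports no verdict.
Trained networks look in the newest picture that a camera, given by its name, has taken for a name from the list of things; names that differ only in an ending like _2 or _b are one class to them, and where a whole thing is asked for, a point or a joint stands for the part that bears it (a point fixed in the world has none). Each returns a list of dicts, best first, with "p" (0 to 1); they miss things now and then, are a little off and sometimes report something else, mostly with a low value. They report only what shows in the picture. A call takes as long as a camera call. They do not tell look-alikes from the thing itself.
- cams.search_frame(camera, thing): "rect" ([centre column, centre row, width, height] in pixels, round what is visible of it).
- cams.tip_of(camera, thing): "pixel" ([column, row] in pixels: a listed point, or the origin of a listed thing).
The state is a dict: "time_s": time; "joints": joint angles; "dq": joint speeds; "tau": joint torques, N m; "eef_pos": TCP position; "ee_rot": TCP orientation; "force": force on the tool from outside, world axes, zero at the start; "wrist_torque": the same for the moment, N m; "grip_width": opening from 0.0 (shut) to 1.0 (fully open).
Only numpy, scipy, OpenCV 4.12 (cv2) and the standard library are available. Lean on these libraries where they do the work, as an engineer would, in place of code of your own. Each camera call takes 0.05 s, during which the arm holds its last target.

### The job

Set out the bench for three spot tests: stand the green-capped bottle in the middle of the round pad in front of the blue-capped vial, the magenta-capped bottle on the pad in front of the white-capped vial, and the black-capped bottle on the pad in front of the red-capped blood tube, all upright and without ever tipping one over. Set the red-and-white minute timer upright on top of the notebook, in its middle. Lay the green-capped pen flat on the desk beside the notebook, to its left, parallel to that edge, level with the edge's middle and a few centimetres (two or three) clear of it.

Things in the scene. Friction and masses are not known exactly. Their poses are not given: they have to be found in the camera images.
- bottle_green: loose plastic dropper bottle, white body with a green cap and band, standing upright; 33 mm across and 80 mm tall (body 33 mm across up to 54 mm, cap 20 mm across above that), about 40 g; grasp its body. Origin at the centre of its underside, z up.
- bottle_magenta: loose plastic dropper bottle, white body with a magenta cap and band, standing upright; 33 mm across and 80 mm tall (body 33 mm across up to 54 mm, cap 20 mm across above that), about 40 g; grasp its body. Origin at the centre of its underside, z up.
- bottle_black: loose plastic dropper bottle, white body with a black cap and band, standing upright; 33 mm across and 80 mm tall (body 33 mm across up to 54 mm, cap 20 mm across above that), about 40 g; grasp its body. Origin at the centre of its underside, z up.
- minute_timer: loose clockwork minute timer: white round base 68 mm across and 22 mm high, red dial 56 mm across up to 37 mm, and on the dial an upright red grip bar 8 mm wide (along x), 40 mm long (along y), from 37 to 47 mm high; the dial does not turn here. 90 g. Pinch it by the bar with the fingertips, or by the base. Origin at the centre of its underside, z up.
- green_pen: loose white pen with a green cap, lying on the desk; 135 mm long (along y), 17 mm wide (along x), 16 mm high, 15 g; grasp across the middle. Origin on its underside at the middle of its length, z up.
- stand_blue: fixed white stand, plate 140 x 70 x 6 mm, carrying a glass vial with a blue cap (top 60 mm above the desk) in a black block with a collar of the cap's colour. In front of the block a grey round pad with a dark rim, 58 mm across, top 7 mm above the desk. Origin on the desk (z = 0) under the pad's centre; x points away from the robot to the specimen, 75 mm behind the pad's centre, turned at most 0.25 rad.
- stand_white: fixed white stand, plate 140 x 70 x 6 mm, carrying a glass vial with a white cap (top 60 mm above the desk) in a black block with a collar of the cap's colour. In front of the block a grey round pad with a dark rim, 58 mm across, top 7 mm above the desk. Origin on the desk (z = 0) under the pad's centre; x points away from the robot to the specimen, 75 mm behind the pad's centre, turned at most 0.25 rad.
- stand_red: fixed white stand, plate 140 x 70 x 6 mm, carrying a red-capped blood tube (top 98 mm above the desk) in a black block with a collar of the cap's colour. In front of the block a grey round pad with a dark rim, 58 mm across, top 7 mm above the desk. Origin on the desk (z = 0) under the pad's centre; x points away from the robot to the specimen, 75 mm behind the pad's centre, turned at most 0.25 rad.
- notebook: fixed spiral notebook lying on the desk, 208 mm (along x) by 146 mm (along y); its page is 12 mm above the desk. Origin on the desk (z = 0) under the middle of the notebook; x points away from the robot, y to the left as the robot sees it, turned at most 0.25 rad. Its left edge, with the wire spiral, runs along x at about y = +73 mm in this frame.
Not all that is in view belongs to the job. Leave any purple or turquoise look-alike of the bottle_magenta alone.

How it is judged (in metres and radians):
At the end, for the whole second after the job is handed in: Each bottle upright on its pad, within 12 mm of its centre; timer upright on the notebook within 15 mm of its middle; pen on the desk parallel (0.2 rad) to the notebook, its middle 85 to 140 mm left of the notebook's and within 30 mm along the edge; all released, at rest (horizontal distance between bottle_green and stand_blue below 0.012 m and height (world z) of each of bottle_green, bottle_magenta, bottle_black below 0.012 m and angle between each of bottle_green, bottle_magenta, bottle_black, minute_timer's own z axis and vertical below 0.1 rad and linear speed of each of bottle_green, bottle_magenta, bottle_black, minute_timer, green_pen below 0.02 m/s and horizontal distance between bottle_magenta and stand_white below 0.012 m and horizontal distance between bottle_black and stand_red below 0.012 m and horizontal distance between minute_timer and notebook below 0.015 m and height (world z) of minute_timer between 0.008 and 0.02 m and y of green_pen in the frame of notebook between 0.085 and 0.14 m and x of green_pen in the frame of notebook between -0.03 and 0.03 m and angle between the y axis of green_pen and the x axis of notebook, either way round below 0.2 rad and height (world z) of green_pen below 0.02 m); the robot touches nothing.
It fails at once if the green-capped bottle is tipped over (angle between bottle_green's own z axis and vertical above 0.7 rad).
It fails at once if the magenta-capped bottle is tipped over (angle between bottle_magenta's own z axis and vertical above 0.7 rad).
It fails at once if the black-capped bottle is tipped over (angle between bottle_black's own z axis and vertical above 0.7 rad).
It also fails if it takes over 128 s, if anything falls off the work surface, if the arm or the gripper's body presses on something with over 40 N, if the wrist force passes 120 N, or if a joint passes its speed limit or range.

## Working session

There is one attempt and no reset: what is moved stays moved. The work goes in short steps, Python scripts to look and compute and a tool call to move; the robot and the scene stay as the last step left them, time stands still between calls to the robot, and variables do not carry over. Pictures are saved under pics/ and viewed, and the job is handed in when it is done.

Besides the shell and the picture viewer there is one more tool, called after ">>>" by a JSON object that holds its "name" and its "arguments", one argument or row to a line. play_rows: Moves the arm, as the interface text tells. Its arguments: {"type":"object","properties":{"steps":{"type":"array"},"grip":{"type":"number"},"squeeze":{"type":"number"}},"required":["steps"]}

```bash
ls; mkdir -p pics
python3 - <<'E'
from rig import ctrl,cams
import cv2
print(ctrl.sense())
for n in ("scene","top","wrist"):
    im=cams.capture(n); cv2.imwrite(f"pics/{n}0.png",cv2.resize(im[:,:,::-1],None,fx=1.5,fy=1.5,interpolation=cv2.INTER_CUBIC)); print(n,cams.camera_info(n))
E
```

```text
pics
{'time_s': 0.0, 'joints': array([-1.51937401e+00,  3.13478319e-01,  1.49844786e+00, -3.00536473e-06,
        1.33101813e+00, -2.23416150e-01]), 'dq': array([ 0.00029921,  0.00065669, -0.00146884,  0.00030517, -0.00183573,
       -0.00074567]), 'tau': array([ 3.31377505e-04, -4.12266719e+01, -2.59740257e+01, -1.36711869e-04,
        4.14709808e-03, -3.56553869e-06]), 'eef_pos': array([ 142.44595455, -505.03074811,  230.71653675]), 'ee_rot': array([-5.16223820e-04,  7.97305331e-01, -6.03575805e-01, -4.36188429e-04]), 'force': array([-0.25134455, -0.51626464,  0.23815171]), 'wrist_torque': array([ 0.01966984,  0.00036087, -0.02613754]), 'grip_width': 1.0013809094526847}
scene {'fx': 469.6142346941223, 'fy': 469.6142346941223, 'cx': 260.0490826652422, 'cy': 191.92018648143366, 'xyz': array([-139.02941712,  869.79928496,  884.18809282]), 'attitude': array([-0.28976818, -0.13737839,  0.414666  ,  0.85159479])}
top {'fx': 346.96149266488504, 'fy': 346.96149266488504, 'cx': 258.1271908975445, 'cy': 193.5911669567294, 'xyz': array([ 318.25379605,   39.67649911, 1197.11995789]), 'attitude': array([-0.69879874, -0.04999865,  0.04124672,  0.71237572])}
wrist {'fx': 275.6855487907571, 'fy': 275.6855487907571, 'cx': 257.2823728283913, 'cy': 193.76963827797306, 'xyz': array([ 219.35156645, -483.73158549,  373.74764572]), 'attitude': array([ 0.78690917, -0.1267455 ,  0.09631095, -0.59618264])}
```

View pics/scene0.png

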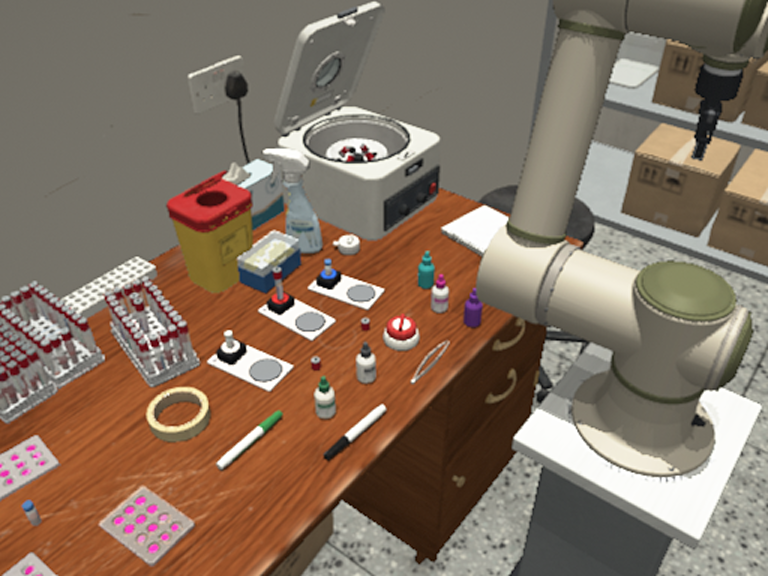

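View pics/top0.png

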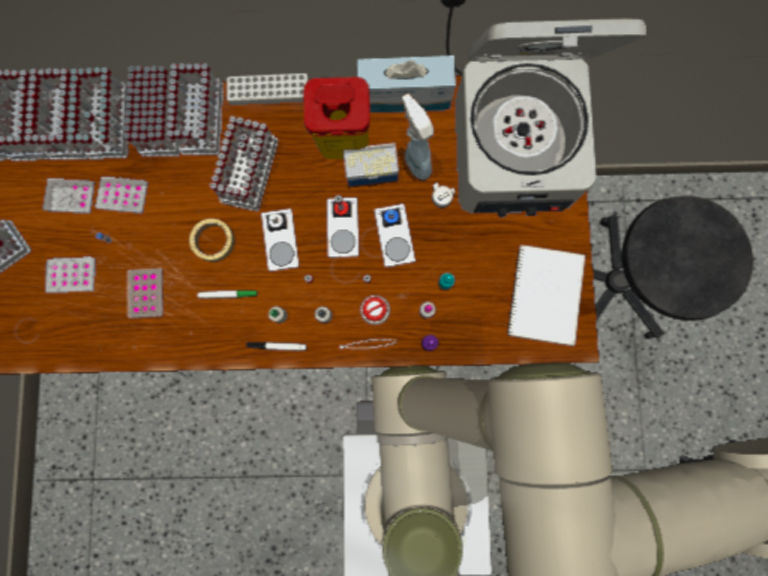

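View pics/wrist0.png

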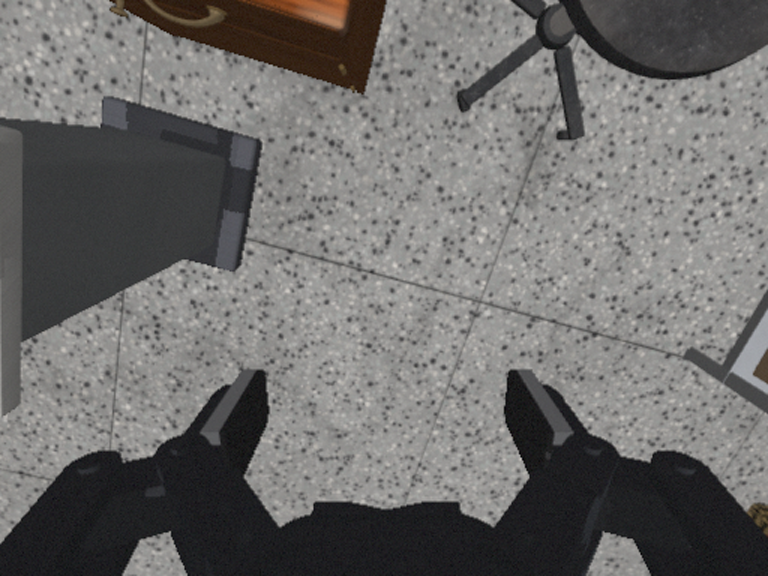

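The top view (enlarged ×1.5) shows the row of bottles: green (277,314), black (322,314), magenta (428,309). The timer is at (375,309) and the green-capped pen at (227,294). The pads are white (281,255), red (342,240) and blue (397,250), and the notebook is at (547,295). The look-alikes are turquoise (447,281), purple (430,342) and a black-capped pen (277,346).

```bash
cat > h.py <<'E'
from rig import ctrl,cams
import numpy as np, cv2
from scipy.spatial.transform import Rotation as R
def rot(q): return R.from_quat([q[1],q[2],q[3],q[0]])
def ray(info,px):
    d=np.array([(px[0]-info['cx'])/info['fx'],-(px[1]-info['cy'])/info['fy'],-1.])
    return info['xyz'],rot(info['attitude']).apply(d)
def onplane(info,px,z):
    o,d=ray(info,px); return o+d*(z-o[2])/d[2]
def proj(info,p):
    c=rot(info['attitude']).inv().apply(np.atleast_2d(p)-info['xyz'])
    return np.c_[info['cx']+info['fx']*c[:,0]/-c[:,2],info['cy']-info['fy']*c[:,1]/-c[:,2]]
def tri(rays):
    A=np.zeros((3,3));b=np.zeros(3)
    for o,d in rays:
        d=d/np.linalg.norm(d);P=np.eye(3)-np.outer(d,d);A+=P;b+=P@o
    x=np.linalg.solve(A,b)
    return x,[np.linalg.norm(np.cross(x-o,d/np.linalg.norm(d))) for o,d in rays]
def save(im,name,fx=1.5,crop=None):
    if crop: x0,y0,x1,y1=crop; im=im[y0:y1,x0:x1]
    cv2.imwrite('pics/'+name,cv2.resize(np.ascontiguousarray(im[:,:,::-1]),None,fx=fx,fy=fx,interpolation=cv2.INTER_CUBIC))
E
python3 - <<'E'
from h import *
T=cams.camera_info('top');S=cams.camera_info('scene')
for n in "bottle_green bottle_magenta bottle_black minute_timer green_pen stand_blue stand_white stand_red notebook".split():
    a=cams.tip_of('top',n); b=cams.tip_of('scene',n)
    r=lambda l:[(np.round(k['pixel'],1).tolist(),round(k['p'],2)) for k in l[:4]]
    print(n,r(a),r(b))
    if a and b:
        x,e=tri([ray(T,a[0]['pixel']),ray(S,b[0]['pixel'])]); print('   tri',x.round(1),np.round(e,1))
    for k in a[:3]: print('    top z0',onplane(T,k['pixel'],0).round(1))
    for k in b[:3]: print('    scn z0',onplane(S,k['pixel'],0).round(1))
print(ctrl.sense()['time_s'])
save(cams.capture('top'),'top1.png',4,(120,110,310,245))
save(cams.capture('scene'),'scene1.png',3,(130,150,370,320))
E
```

```text
bottle_green [([365.5, 198.9], 0.64), ([185.5, 212.6], 0.51)] [([220.0, 273.7], 0.61), ([241.2, 249.8], 0.37)]
   tri [ 630.3 -256.7 -503.5] [242.6 242.6]
    top z0 [ 447.9 -317.8    0. ]
    top z0 [412.5 305.9   0. ]
    scn z0 [417.8 296.7   0. ]
    scn z0 [428.7 199.9   0. ]
bottle_magenta [([294.8, 183.9], 0.64), ([284.9, 210.5], 0.61), ([288.6, 226.3], 0.51)] [([293.1, 204.5], 0.77), ([310.8, 211.8], 0.72), ([282.3, 186.1], 0.45), ([330.3, 161.8], 0.39)]
   tri [491.2 -93.4 -63. ] [26.6 26.6]
    top z0 [505.3 -75.4   0. ]
    top z0 [413.1 -38.3   0. ]
    top z0 [358.5 -49.4   0. ]
    scn z0 [425.9 -38.4   0. ]
    scn z0 [366.8 -42.5   0. ]
    scn z0 [502.5 -91.6   0. ]
bottle_black [([215.7, 214.2], 0.56)] [([243.6, 249.5], 0.63)]
   tri [409.5 202.9  13.8] [6.6 6.6]
    top z0 [404.9 201.1   0. ]
    scn z0 [424.4 195.2   0. ]
minute_timer [([252.7, 208.2], 0.81)] [([266.0, 227.9], 0.71)]
   tri [430.4  76.8 -13.6] [7. 7.]
    top z0 [423.2  72.8   0. ]
    scn z0 [428.   91.9   0. ]
green_pen [([149.1, 195.9], 0.67)] [([165.8, 292.8], 0.65), ([243.9, 252.3], 0.59)]
  
[... 296 characters left out ...]
5   0. ]
    top z0 [574.6 307.    0. ]
    top z0 [478.9 427.3   0. ]
    scn z0 [574.2  29.2  -0. ]
stand_white [([188.8, 167.2], 0.57), ([263.7, 165.5], 0.39)] [([178.2, 247.3], 0.81), ([241.5, 251.7], 0.71)]
   tri [570.6 294.4  -2. ] [2.8 2.8]
    top z0 [572.5 295.6   0. ]
    top z0 [573.   31.7   0. ]
    scn z0 [566.2 294.7   0. ]
    scn z0 [423.7 204.8   0. ]
stand_red [([229.0, 159.8], 0.92)] [([206.3, 216.8], 0.6)]
   tri [596.9 153.8  -6.7] [0.9 0.9]
    top z0 [596.1 153.6   0. ]
    scn z0 [590.4 158.9  -0. ]
notebook [([362.4, 198.3], 0.75)] [([292.5, 203.7], 0.6)]
   tri [ 532.3 -335.4 -241.8] [69.3 69.3]
    top z0 [ 450.2 -307.3    0. ]
    scn z0 [429.3 -40.4  -0. ]
1.05
```

View pics/top1.png

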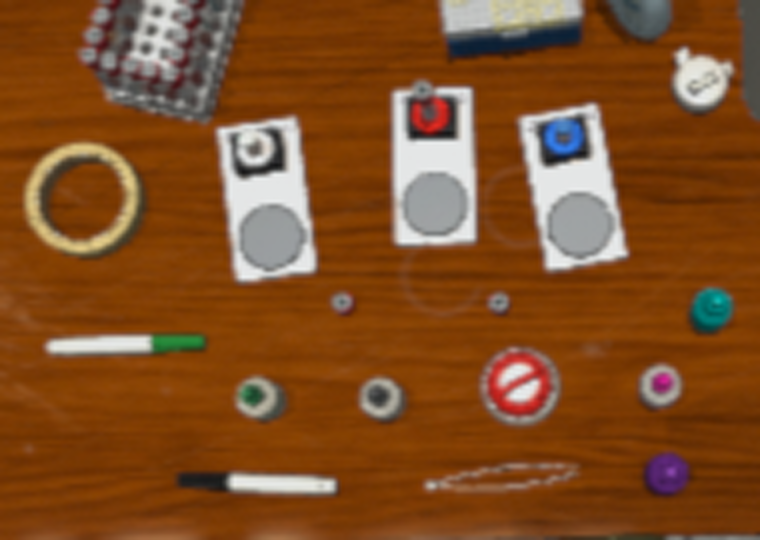

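View pics/scene1.png

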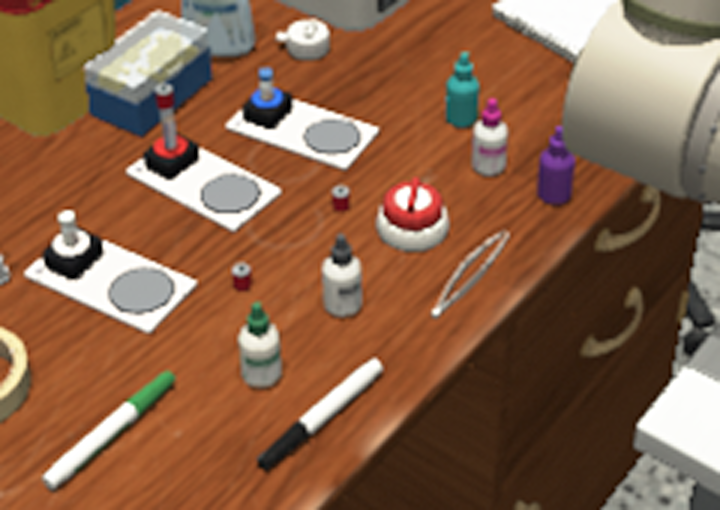

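```bash
cat > seg.py <<'E'
from h import *
def comps(im,f,amin=8,amax=20000):
    hsv=cv2.cvtColor(im,cv2.COLOR_RGB2HSV).astype(int)
    m=f(hsv[...,0],hsv[...,1],hsv[...,2]).astype(np.uint8)
    n,l,s,c=cv2.connectedComponentsWithStats(m)
    return [(c[i],s[i],l==i) for i in range(1,n) if amin<=s[i,4]<=amax]
grey=lambda h,s,v:(s<35)&(v>110)&(v<190)
white=lambda h,s,v:(s<60)&(v>185)
red=lambda h,s,v:((h<6)|(h>174))&(s>150)&(v>120)
green=lambda h,s,v:(h>55)&(h<80)&(s>90)
mag=lambda h,s,v:(h>150)&(h<172)&(s>120)
E
python3 - <<'E'
from seg import *
im={k:cams.capture(k) for k in('top','scene')}
for k in im: np.save(k+'.npy',im[k])
T=cams.camera_info('top');S=cams.camera_info('scene')
for cam,I in(('top',T),('scene',S)):
  for nm,f,z,mn,mx in(('grey',grey,7,150,900),('red',red,37,80,600),('green',green,10,8,200),('mag',mag,75,4,60),('white',white,12,60,9000)):
    for c,s,m in comps(im[cam],f,mn,mx):
        p=onplane(I,c,z)
        if 300<p[0]<680 and -500<p[1]<560: print(cam,nm,c.round(1),s.tolist(),'->z',z,p.round(1))
E
```

```text
top grey [405.2 152.2] [393, 134, 41, 47, 609] ->z 7 [ 608.3 -463.3    7. ]
top grey [228.4 160.6] [220, 153, 17, 16, 220] ->z 7 [591.6 155.2   7. ]
top grey [264.6 165.9] [255, 158, 20, 17, 229] ->z 7 [570.1  28.7   7. ]
top grey [187.6 168.9] [180, 161, 18, 17, 228] ->z 7 [565.2 298.2   7. ]
top red [249.3 205.8] [242, 198, 16, 16, 108] ->z 37 [428.4  83.1  37. ]
top green [163.4 195.2] [158, 194, 13, 4, 42] ->z 10 [473.5 380.8  10. ]
top green [182.4 208.4] [181, 207, 4, 4, 13] ->z 10 [426.5 314.6  10. ]
top mag [285.1 205.4] [283, 204, 5, 4, 17] ->z 75 [423.7 -34.6  75. ]
top white [228.5 151.6] [219, 132, 20, 39, 362] ->z 12 [622.7 154.   12. ]
top white [262.8 155.8] [250, 136, 27, 41, 364] ->z 12 [605.1  34.2  12. ]
top white [186.2 157.5] [175, 140, 24, 40, 401] ->z 12 [604.7 302.5  12. ]
top white [364.7 196.4] [340, 164, 50, 66, 2553] ->z 12 [ 455.2 -312.1   12. ]
top white [144.9 195.7] [132, 194, 26, 4, 85] ->z 12 [472.8 444.4  12. ]
top white [190.  230.5] [178, 229, 25, 4, 86] ->z 12 [350.2 287.4  12. ]
scene grey [240.2 195.1] [231, 190, 19, 11, 166] ->z 7 [571.4  29.4
[... 447 characters left out ...]
2  75. ]
scene white [333.8 162.5] [294, 137, 83, 54, 1715] ->z 12 [ 434.2 -285.5   12. ]
scene white [231.  193.7] [205, 183, 51, 23, 368] ->z 12 [593.3  46.   12. ]
scene white [197.7 211.5] [172, 200, 52, 27, 411] ->z 12 [615.3 166.6  12. ]
scene white [267.1 225.9] [256, 220, 23, 10, 82] ->z 12 [422.9  94.   12. ]
scene white [167.  244.3] [138, 230, 58, 31, 519] ->z 12 [587.8 312.5  12. ]
scene white [243.4 239.8] [238, 236, 12, 8, 64] ->z 12 [439.8 176.7  12. ]
scene white [215.8 263.1] [210, 259, 13, 8, 70] ->z 12 [442.  284.2  12. ]
scene white [242.9 280.9] [230, 270, 27, 23, 169] ->z 12 [351.2 288.1  12. ]
scene white [159.6 297.1] [145, 284, 30, 27, 202] ->z 12 [473.8 445.3  12. ]
```

Run:
```python
from seg import *
T=cams.camera_info('top');S=cams.camera_info('scene')
im={k:np.load(k+'.npy') for k in('top','scene')}
for nm,a,b in(('blue',(264.6,165.9),(240.2,195.1)),('red',(228.4,160.6),(206.3,214.1)),('white',(187.6,168.9),(176.6,246.4))):
    print('pad',nm,[np.round(v,1) for v in tri([ray(T,a),ray(S,b)])])
# bottle tips: top view centre of cap vs scene cap component
for nm,a,b in(('green',(183.5,208.5),(215.4,256.4)),('mag',(285.1,205.4),(293.5,187.5)),('pencap',(163.4,195.2),(180.2,280.3)),('penwhite',(144.9,195.7),(159.6,297.1)),('timer red',(249.3,205.8),(267.2,218.0))):
    print(nm,[np.round(v,1) for v in tri([ray(T,a),ray(S,b)])])
c,s,m=[q for q in comps(im['top'],white,2000,4000)][0]
r=cv2.minAreaRect(np.argwhere(m)[:,::-1].astype(np.float32)); bx=cv2.boxPoints(r)
P=np.array([onplane(T,p,12) for p in bx]); print('nb',P.round(1).tolist(),P.mean(0).round(1)); 
for i in range(4):
    d=P[(i+1)%4]-P[i]; print(np.linalg.norm(d).round(1),np.degrees(np.arctan2(d[1],d[0])).round(1))
save(im['top'],'nb.png',8,(330,155,400,235))
save(im['top'],'row.png',6,(170,190,300,240))
```

```text
pad blue [array([570.8,  29. ,   6.7]), array([0.8, 0.8])]
pad red [array([592.2, 155.4,   6.7]), array([0.6, 0.6])]
pad white [array([565.8, 298.9,   6.6]), array([0.8, 0.8])]
green [array([423.1, 300.3,  60.5]), array([2., 2.])]
mag [array([425.2, -34.8,  65.7]), array([0.7, 0.7])]
pencap [array([472.7, 379.8,  12.4]), array([0.6, 0.6])]
penwhite [array([473.3, 444.9,  11.9]), array([0.6, 0.6])]
timer red [array([429.6,  83.7,  29.9]), array([0.8, 0.8])]
nb [[364.9, -220.3, 12.0], [572.3, -259.1, 12.0], [548.2, -406.5, 12.0], [342.1, -364.7, 12.0]] [ 456.9 -312.7   12. ]
211.0 -10.6
149.4 -99.3
210.3 168.5
146.2 81.0
```

View pics/nb.png

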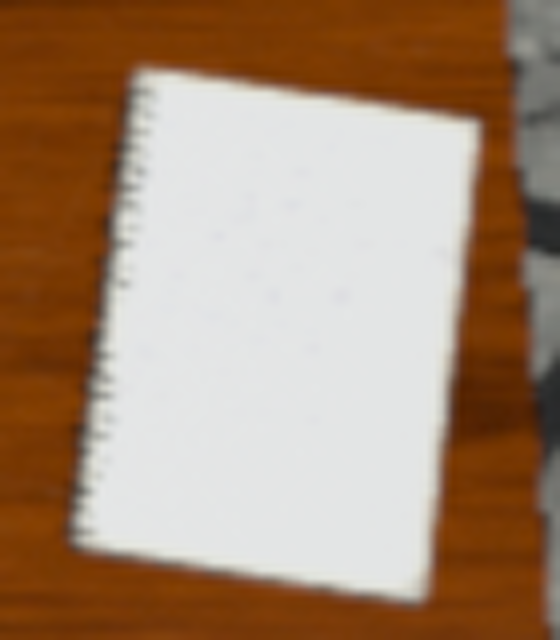

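View pics/row.png

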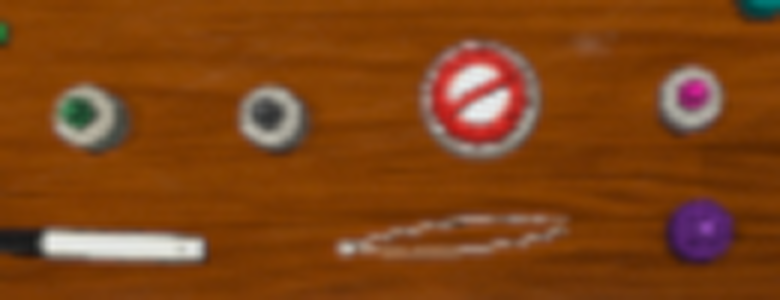

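>>> {"name": "play_rows", "arguments": {
  "steps": [
    [[0,0,0],[0,0,0.175]],
    [[0,0,0],[0,0,0.175]],
    [[-0.0522,-0.0314,0],[0,0,0]],
    [[-0.0522,-0.0314,0],[0,0,0]],
    [[-0.0522,-0.0314,0],[0,0,0]],
    [[-0.0522,-0.0314,0],[0,0,0]],
    [[-0.0522,-0.0314,0],[0,0,0]],
    [[-0.0522,-0.0314,0],[0,0,0]],
    [[-0.0522,-0.0314,0],[0,0,0]],
    [[-0.0522,-0.0314,0],[0,0,0]],
    [[-0.0522,-0.0314,0],[0,0,0]],
    [[-0.0522,-0.0314,0],[0,0,0]],
    [[-0.0522,-0.0314,0],[0,0,0]],
    [[-0.0522,-0.0314,0],[0,0,0]],
    [[0,0,0],[0,0,0]],
    [[0,0,0],[0,0,0]]
  ],
  "grip": 0,
  "squeeze": 30
}}

```text
time_s: 2.85
eef_pos: [425.2, -34.9, 231.2]
ee_rot: [0.0, 0.708, -0.706, -0.0]
force: [-0.1, -0.6, -0.5]
grip_width: 0.998
```

Run:
```python
from h import *
W=cams.camera_info('wrist'); im=cams.capture('wrist'); save(im,'w1.png'); np.save('w1.npy',im)
print(W)
for n in('bottle_magenta','minute_timer'):
    for k in cams.tip_of('wrist',n)[:4]: print(n,k['pixel'],k['p'],onplane(W,k['pixel'],0).round(1))
print(proj(W,[[425,-35,0],[425,-35,80],[430,84,0]]).round(1))
```

```text
{'fx': 275.6855487907571, 'fy': 275.6855487907571, 'cx': 257.2823728283913, 'cy': 193.76963827797306, 'xyz': array([505.11749675, -35.03650909, 374.00560725]), 'attitude': array([ 0.69853175, -0.11310814,  0.11228884, -0.69760386])}
bottle_magenta [258.3, 213.6] 0.98 [350.5 -37.1   0. ]
bottle_magenta [291.9, 120.2] 0.86 [483.  -80.9   0. ]
bottle_magenta [260.3, 166.2] 0.6 [421.3 -39.7   0. ]
[[256.9 163.6]
 [256.9 178.8]
 [170.2 159.9]]
```

View pics/w1.png

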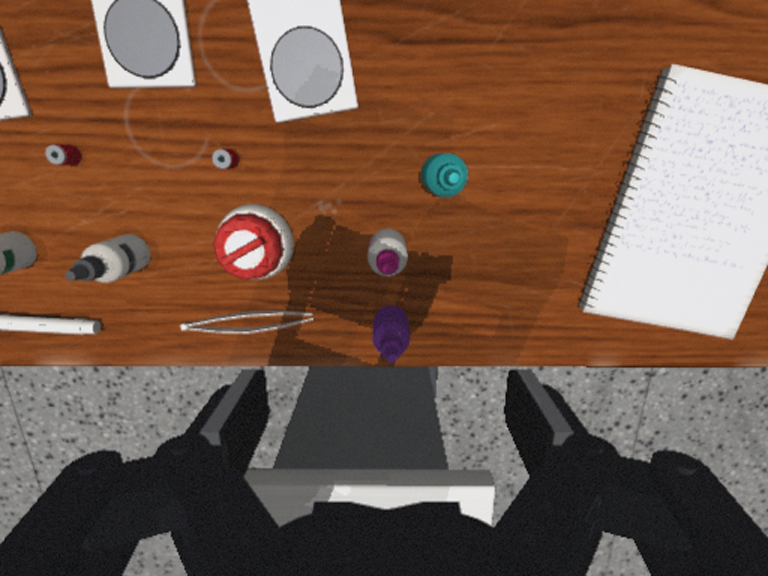

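Run:
```python
from seg import *
W=cams.camera_info('wrist'); im=np.load('w1.npy')
for nm,f in(('mag',mag),('red',red),('grey',grey)):
  for c,s,m in comps(im,f,40,4000): 
    if c[1]<240: print(nm,c.round(1),s.tolist(),[onplane(W,c,z).round(1).tolist() for z in(7,47,72)])
save(im,'w1c.png',6,(230,130,300,240))
```

```text
mag [257.9 174.3] [251, 167, 15, 16, 191] [[411.2, -37.9, 7.0], [421.4, -37.8, 47.0], [427.8, -37.7, 72.0]]
red [163.7 164. ] [142, 144, 43, 42, 908] [[425.9, 89.7, 7.0], [434.5, 75.9, 47.0], [439.8, 67.3, 72.0]]
grey [93.8 23.6] [69, 0, 49, 51, 1979] [[592.4, 152.9, 7.0], [582.8, 132.2, 47.0], [576.9, 119.3, 72.0]]
grey [125.6  29. ] [123, 9, 6, 41, 41] [[586.8, 116.7, 7.0], [577.8, 100.0, 47.0], [572.2, 89.5, 72.0]]
grey [204.2  43.8] [180, 17, 49, 54, 1972] [[571.1, 25.6, 7.0], [563.9, 18.8, 47.0], [559.4, 14.6, 72.0]]
grey [ 9.4 52. ] [0, 24, 19, 54, 83] [[562.8, 259.5, 7.0], [556.5, 227.2, 47.0], [552.6, 207.0, 72.0]]
grey [444.1  58.6] [439, 45, 12, 26, 53] [[554.4, -263.1, 7.0], [549.0, -238.4, 47.0], [545.6, -223.0, 72.0]]
grey [112.7  56.4] [90, 51, 40, 7, 48] [[557.8, 136.6, 7.0], [552.0, 117.7, 47.0], [548.4, 105.9, 72.0]]
grey [ 36.5 102.5] [31, 97, 12, 12, 97] [[505.4, 241.6, 7.0], [505.3, 211.3, 47.0], [505.3, 192.3, 72.0]]
grey [147.5 105.5] [142, 100, 12, 12, 101] [[501.5, 101.9, 7.0], [501.8, 86.8, 47.0], [502.0, 77.4, 72.0]]
grey [423.  115.8] [419, 104, 11, 23, 45] [[487.8, -250.0, 7.0], [489.7, -226.8, 47.0], [490.8, -212.3, 72.0]]
grey [181.2 152.5] [152, 137, 42, 47, 312] [[441.6, 64.5, 7.0], [448.4, 53.5, 47.0], [452.7, 46.6, 72.0]]
grey [258.7 162.1] [246, 153, 26, 19, 239] [[428.2, -39.0, 7.0], [436.5, -38.8, 47.0], [441.7, -38.7, 72.0]]
grey [398.7 182.4] [389, 157, 21, 51, 97] [[399.1, -232.9, 7.0], [410.6, -211.5, 47.0], [417.8, -198.2, 72.0]]
grey [ 73.8 173. ] [55, 159, 29, 29, 347] [[413.8, 213.9, 7.0], [423.7, 186.6, 47.0], [429.9, 169.5, 72.0]]
grey [ 32.1 212.5] [0, 210, 63, 7, 108] [[355.8, 286.1, 7.0], [372.0, 250.9, 47.0], [382.2, 228.9, 72.0]]
```

View pics/w1c.png

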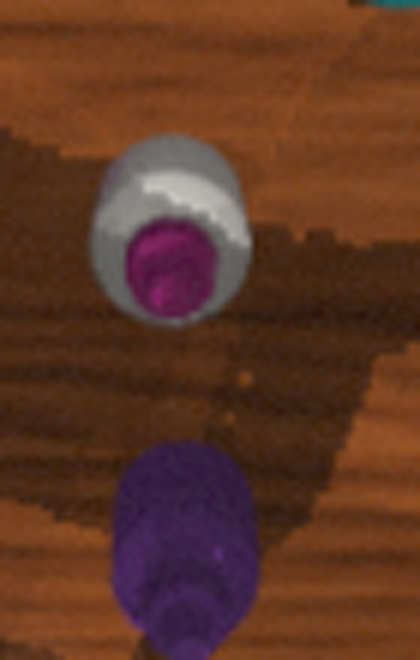

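>>> {"name": "play_rows", "arguments": {
  "steps": [
    [[0.0015,-0.0015,0.05],[0,0,0]],
    [[0,0,0.06],[0,0,0]],
    [[0,0,0.06],[0,0,0]],
    [[0,0,0.06],[0,0,0]],
    [[0,0,0.04],[0,0,0]],
    [[0,0,0.019],[0,0,0]],
    [[0,0,0],[0,0,0]],
    [[0,0,0],[0,0,0]]
  ]
}}

```text
time_s: 3.8
eef_pos: [426.4, -37.5, 15.2]
ee_rot: [0.0, -0.707, 0.708, -0.0]
force: [-0.4, -0.2, -0.2]
grip_width: 1.001
```

>>> {"name": "play_rows", "arguments": {
  "steps": [
    [[0,0,0],[0,0,0]],
    [[0,0,0],[0,0,0]],
    [[0,0,0],[0,0,0]],
    [[0,0,0],[0,0,0]],
    [[0,0,0],[0,0,0]],
    [[0,0,0],[0,0,0]],
    [[0,0,0],[0,0,0]],
    [[0,0,0],[0,0,0]]
  ],
  "grip": 0.9,
  "squeeze": 30
}}

```text
time_s: 4.6
eef_pos: [426.5, -36.7, 15.1]
ee_rot: [-0.0, 0.707, -0.707, 0.0]
force: [-1.7, -0.7, 5.3]
grip_width: 0.372
```

>>> {"name": "play_rows", "arguments": {
  "steps": [
    [[0,0,-0.01],[0,0,0]],
    [[0,0,-0.03],[0,0,0]],
    [[0,0,-0.06],[0,0,0]],
    [[0,0,-0.06],[0,0,0]],
    [[0,0,-0.04],[0,0,0]],
    [[-0.0248,-0.01033,0],[0,0,0]],
    [[-0.0496,-0.02067,0],[0,0,0]],
    [[-0.0496,-0.02067,0],[0,0,0]],
    [[-0.0496,-0.02067,0],[0,0,0]],
    [[-0.0496,-0.02067,0],[0,0,0]],
    [[-0.0496,-0.02067,0],[0,0,0]],
    [[-0.0496,-0.02067,0],[0,0,0]],
    [[-0.0496,-0.02067,0],[0,0,0]],
    [[-0.0496,-0.02067,0],[0,0,0]],
    [[-0.0248,-0.01033,0],[0,0,0]],
    [[0,0,0],[0,0,0]],
    [[0,0,0],[0,0,0]]
  ]
}}

```text
time_s: 6.3
eef_pos: [565.4, 298.0, 164.5]
ee_rot: [0.0, 0.707, -0.707, -0.0]
force: [0.7, 0.1, 0.1]
grip_width: 0.372
```

Run:
```python
from seg import *
W=cams.camera_info('wrist'); im=cams.capture('wrist'); save(im,'w2.png'); print(ctrl.sense()['eef_pos'],ctrl.sense()['grip_width'])
print(proj(W,[[566,298,7]]))
for c,s,m in comps(im,grey,400,6000): print(c.round(1),s.tolist(),onplane(W,c,7).round(1))
```

```text
[565.45488161 297.46588409 164.6984219 ] 0.3685516740533674
[[256.75891297 176.69061795]]
[111.2  23.1] [99, 0, 23, 39, 415] [716.9 436.4   7. ]
[162.7  10.7] [147, 0, 28, 24, 416] [727.2 386.3   7. ]
[168.7  41.5] [100, 0, 108, 71, 1111] [701.4 383.3   7. ]
[133.2  30.6] [122, 12, 24, 32, 425] [710.7 416.3   7. ]
[158.6  37.5] [144, 18, 26, 34, 435] [704.9 392.6   7. ]
[388.1 153.2] [363, 127, 52, 52, 2024] [592.5 154.1   7. ]
[256.8 180.2] [225, 149, 64, 60, 1023] [561.9 297.9   7. ]
[494.3 174. ] [473, 150, 39, 48, 1493] [569.   31.4   7. ]
[ 17.3 246.3] [0, 201, 43, 80, 1320] [478.3 591.1   7. ]
[418.1 270.9] [400, 257, 52, 47, 550] [442.6  93.8   7. ]
[155.  367.6] [132, 352, 43, 32, 595] [280.3 445.9   7. ]
[496.3 363. ] [469, 352, 43, 32, 722] [288.1 -47.4   7. ]
```

View pics/w2.png

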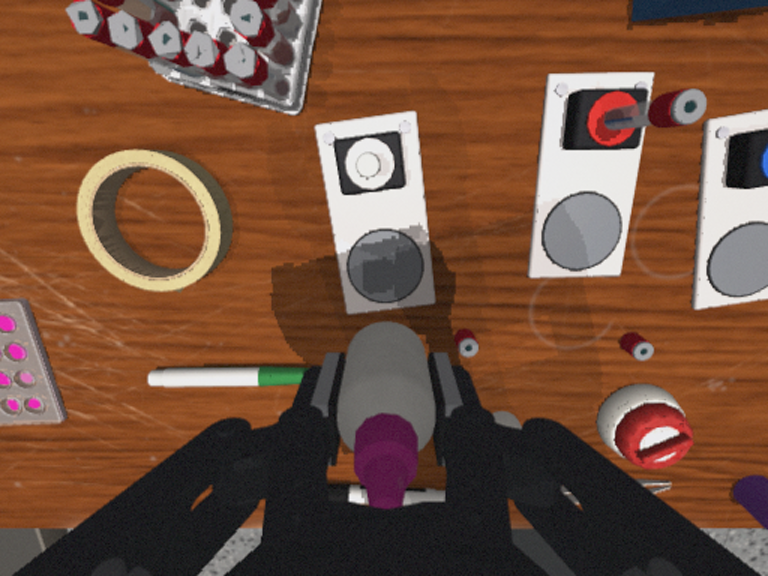

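>>> {"name": "play_rows", "arguments": {
  "steps": [
    [[0,0,0.03],[0,0,0]],
    [[0,0,0.055],[0,0,0]],
    [[0,0,0.05],[0,0,0]],
    [[0,0,0.03],[0,0,0]],
    [[0,0,0.015],[0,0,0]],
    [[0,0,0.0085],[0,0,0]],
    [[0,0,0],[0,0,0]],
    [[0,0,0],[0,0,0]],
    [[0,0,0],[0,0,0]]
  ]
}}

```text
time_s: 7.25
eef_pos: [566.4, 298.3, 24.5]
ee_rot: [0.001, -0.707, 0.707, -0.0]
force: [0.7, -0.8, -0.8]
grip_width: 0.371
```

>>> {"name": "play_rows", "arguments": {
  "steps": [
    [[0,0,0],[0,0,0]],
    [[0,0,0],[0,0,0]],
    [[0,0,0],[0,0,0]],
    [[0,0,0],[0,0,0]],
    [[0,0,0],[0,0,0]],
    [[0,0,-0.02],[0,0,0]],
    [[0,0,-0.05],[0,0,0]],
    [[0,0,-0.06],[0,0,0]],
    [[0,0,-0.06],[0,0,0]],
    [[0,0,-0.05],[0,0,0]],
    [[0,0,0],[0,0,0]],
    [[0,0,0],[0,0,0]]
  ],
  "grip": 0
}}

```text
time_s: 8.45
eef_pos: [565.8, 298.2, 204.5]
ee_rot: [0.001, -0.707, 0.707, -0.0]
force: [0.0, 0.8, -0.9]
grip_width: 0.996
```

Run:
```python
from seg import *
W=cams.camera_info('wrist'); im=cams.capture('wrist'); save(im,'w3.png'); np.save('w3.npy',im)
T=cams.camera_info('top')
save(cams.capture('top'),'top3.png',4,(120,110,310,245))
for nm,f,z in(('mag',mag,68),('green',green,68),('grey',grey,7),('red',red,40)):
  for c,s,m in comps(im,f,60,6000): print(nm,c.round(1),s.tolist(),onplane(W,c,z).round(1))
```

```text
mag [256.8 183.2] [249, 175, 17, 18, 240] [565.2 298.3  68. ]
mag [ 16.1 204.8] [12, 200, 9, 10, 63] [541.2 558.6  68. ]
mag [ 30.4 204. ] [25, 200, 11, 9, 76] [542.  542.9  68. ]
mag [ 36.3 221.2] [32, 217, 10, 9, 66] [521.8 541.6  68. ]
mag [  7.  221.8] [3, 218, 10, 9, 62] [521.2 574.1  68. ]
mag [ 21.3 222. ] [17, 218, 10, 9, 67] [520.9 558.4  68. ]
green [197.1 235.9] [181, 231, 35, 11, 331] [503.8 365.4  68. ]
green [253.7 294. ] [247, 285, 14, 21, 211] [425.5 302.2  68. ]
grey [92.4  5.8] [83, 0, 18, 14, 188] [743.8 472.7   7. ]
grey [164.7  41.8] [121, 0, 97, 76, 1564] [709.6 399.5   7. ]
grey [181.9   6.6] [166, 0, 27, 16, 264] [742.9 377.7   7. ]
grey [211.5  44.4] [187, 0, 36, 81, 208] [707.  348.2   7. ]
grey [489.7   7. ] [478, 4, 25, 7, 64] [742.4  50.4   7. ]
grey [150.1  11.9] [145, 6, 13, 15, 70] [738.1 412.1   7. ]
grey [178.6  26.7] [163, 13, 27, 26, 304] [724.2 382.9   7. ]
grey [91.1 27.7] [82, 19, 18, 18, 201] [723.3 478.    7. ]
grey [112.8  35.2] [105, 25, 18, 22, 264] [716.1 455.6   7. ]
grey [177.8  51. ] [168, 40, 26, 22, 285] [700.5 385.9   7. ]
grey [426.
[... 717 characters left out ...]
[477.8 445.2   7. ]
grey [403.3 254.9] [387, 243, 46, 42, 418] [443.  93.   7.]
grey [328.8 277.8] [322, 260, 16, 36, 338] [405.6 194.5   7. ]
grey [253.5 280.4] [243, 269, 24, 23, 271] [401.2 303.4   7. ]
grey [266.2 311.2] [235, 305, 60, 12, 421] [346.4 284.5   7. ]
grey [194.  337.8] [173, 331, 58, 20, 453] [295.5 397.4   7. ]
grey [257.6 334.2] [232, 332, 55, 7, 228] [302.6 297.6   7. ]
grey [302.  334.8] [288, 332, 24, 10, 60] [301.3 228.    7. ]
grey [505.  345.2] [493, 335, 19, 22, 121] [280.  -95.2   7. ]
grey [103.7 371.5] [82, 354, 43, 30, 778] [224.9 551.5   7. ]
red [386.4  82.6] [374, 67, 29, 32, 485] [665.6 163.8  40. ]
red [419.1 272.9] [399, 256, 42, 36, 778] [436.  88.  40.]
```

View pics/w3.png

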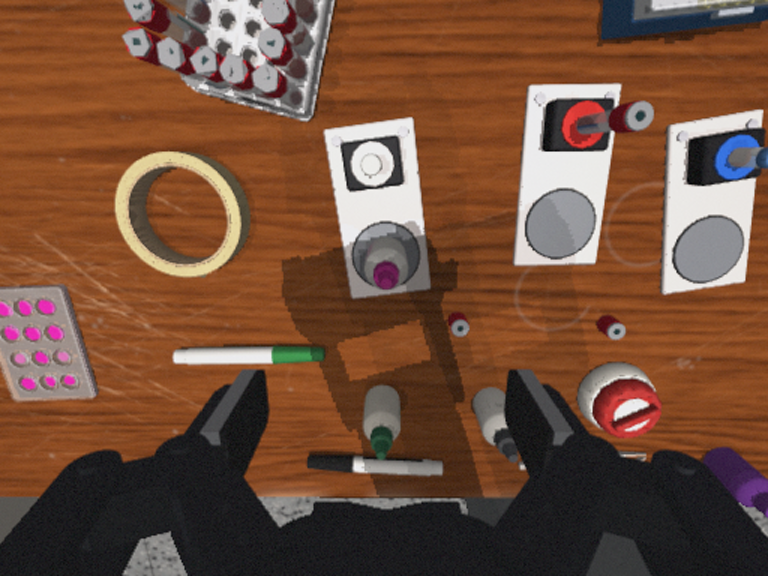

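>>> {"name": "play_rows", "arguments": {
  "steps": [
    [[-0.0009,0.0471,0],[0,0,0]],
    [[-0.0009,0.0471,0],[0,0,0]],
    [[-0.0009,0.0471,0],[0,0,0]],
    [[-0.001,0.0471,0],[0,0,0]],
    [[0,0,0.05],[0,0,0]],
    [[0,0,0.06],[0,0,0]],
    [[0,0,0.06],[0,0,0]],
    [[0,0,0.05],[0,0,0]],
    [[0,0,0.025],[0,0,0]],
    [[0,0,0.0077],[0,0,0]],
    [[0,0,0],[0,0,0]],
    [[0,0,0],[0,0,0]]
  ]
}}

```text
time_s: 9.75
eef_pos: [424.9, 301.1, 14.5]
ee_rot: [0.001, -0.707, 0.707, -0.0]
force: [1.1, 0.3, -0.1]
grip_width: 1.001
```

>>> {"name": "play_rows", "arguments": {
  "steps": [
    [[0,0,0],[0,0,0]],
    [[0,0,0],[0,0,0]],
    [[0,0,0],[0,0,0]],
    [[0,0,0],[0,0,0]],
    [[0,0,0],[0,0,0]],
    [[0,0,0],[0,0,0]],
    [[0,0,0],[0,0,0]],
    [[0,0,0],[0,0,0]]
  ],
  "grip": 0.9
}}

```text
time_s: 10.55
eef_pos: [424.6, 301.0, 14.1]
ee_rot: [-0.0, 0.707, -0.707, 0.0]
force: [-1.8, -0.4, 5.7]
grip_width: 0.37
```

>>> {"name": "play_rows", "arguments": {
  "steps": [
    [[0,0,-0.01],[0,0,0]],
    [[0,0,-0.03],[0,0,0]],
    [[0,0,-0.06],[0,0,0]],
    [[0,0,-0.06],[0,0,0]],
    [[0,0,-0.04],[0,0,0]],
    [[0.02275,-0.0122,0],[0,0,0]],
    [[0.0455,-0.0244,0],[0,0,0]],
    [[0.0455,-0.0244,0],[0,0,0]],
    [[0.0455,-0.0244,0],[0,0,0]],
    [[0.0455,-0.0244,0],[0,0,0]],
    [[0.0455,-0.0244,0],[0,0,0]],
    [[0.0455,-0.0244,0],[0,0,0]],
    [[0.0455,-0.0244,0],[0,0,0]],
    [[0.02275,-0.0122,0],[0,0,0]],
    [[0,0,0],[0,0,0]],
    [[0,0,0],[0,0,0]]
  ]
}}

```text
time_s: 12.15
eef_pos: [570.4, 28.6, 163.6]
ee_rot: [-0.0, -0.707, 0.707, 0.0]
force: [-0.6, 0.2, -0.6]
grip_width: 0.371
```

Run:
```python
from seg import *
W=cams.camera_info('wrist'); im=cams.capture('wrist'); s=ctrl.sense(); print(s['eef_pos'],s['grip_width'])
uv=proj(W,[[571,28,7]])[0]; print(uv)
cv2.drawMarker(im,tuple(int(round(v)) for v in uv),(255,0,0),cv2.MARKER_CROSS,6,1); save(im,'w4.png')
```

```text
[570.29156704  29.03087328 163.67855224] 0.37341121942410005
[257.43294954 176.90243341]
```

View pics/w4.png

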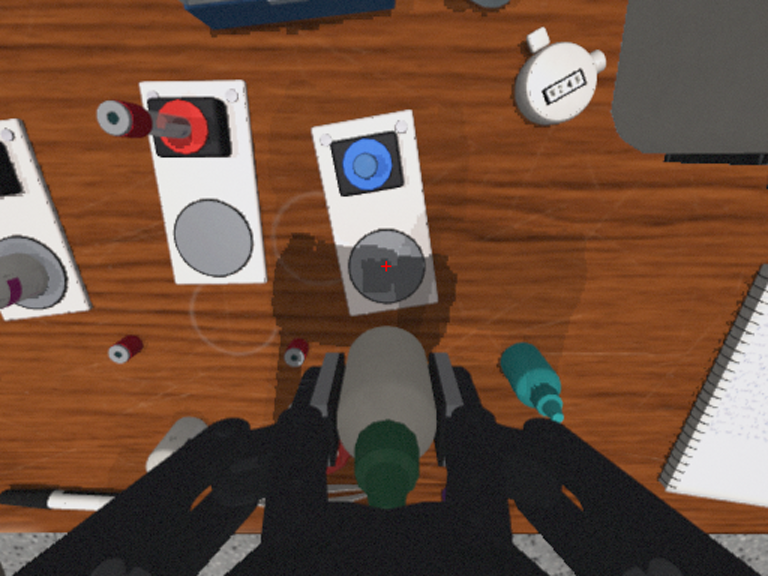

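>>> {"name": "play_rows", "arguments": {
  "steps": [
    [[0,0,0.03],[0,0,0]],
    [[0,0,0.055],[0,0,0]],
    [[0,0,0.05],[0,0,0]],
    [[0,0,0.03],[0,0,0]],
    [[0,0,0.015],[0,0,0]],
    [[0,0,0.0075],[0,0,0]],
    [[0,0,0],[0,0,0]],
    [[0,0,0],[0,0,0]],
    [[0,0,0],[0,0,0]]
  ]
}}

```text
time_s: 13.1
eef_pos: [571.4, 27.9, 24.1]
ee_rot: [0.001, -0.707, 0.707, -0.001]
force: [1.0, 0.3, -0.9]
grip_width: 0.372
```

>>> {"name": "play_rows", "arguments": {
  "steps": [
    [[0,0,0],[0,0,0]],
    [[0,0,0],[0,0,0]],
    [[0,0,0],[0,0,0]],
    [[0,0,0],[0,0,0]],
    [[0,0,0],[0,0,0]],
    [[0,0,-0.02],[0,0,0]],
    [[0,0,-0.05],[0,0,0]],
    [[0,0,-0.06],[0,0,0]],
    [[0,0,-0.06],[0,0,0]],
    [[0,0,-0.05],[0,0,0]],
    [[0,0,0],[0,0,0]],
    [[0,0,0],[0,0,0]]
  ],
  "grip": 0
}}

```text
time_s: 14.3
eef_pos: [570.8, 27.9, 203.1]
ee_rot: [0.0, -0.707, 0.707, -0.0]
force: [0.1, 0.3, -0.6]
grip_width: 0.997
```

Run:
```python
from seg import *
W=cams.camera_info('wrist'); im=cams.capture('wrist'); save(im,'w5.png'); np.save('w5.npy',im)
t=cams.capture('top'); save(t,'top5.png',4,(120,110,310,245)); save(cams.capture('scene'),'scene5.png',3,(130,150,370,320))
for n in('bottle_black','bottle_green'):
    for k in cams.tip_of('wrist',n)[:3]: print(n,k['pixel'],k['p'],onplane(W,k['pixel'],0).round(1))
```

```text
bottle_black [136.5, 269.0] 0.78 [421.5 202.9   0. ]
bottle_green [254.3, 170.1] 0.85 [568.4  31.2   0. ]
```

View pics/w5.png

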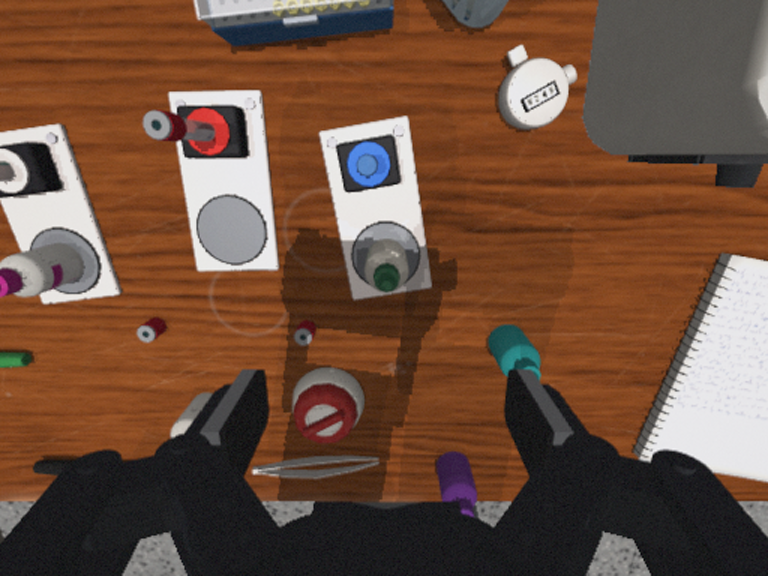

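View pics/top5.png

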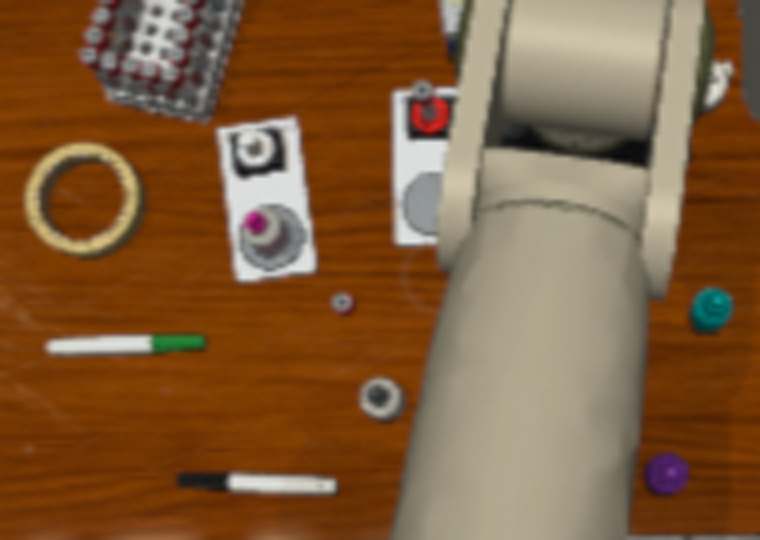

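View pics/scene5.png

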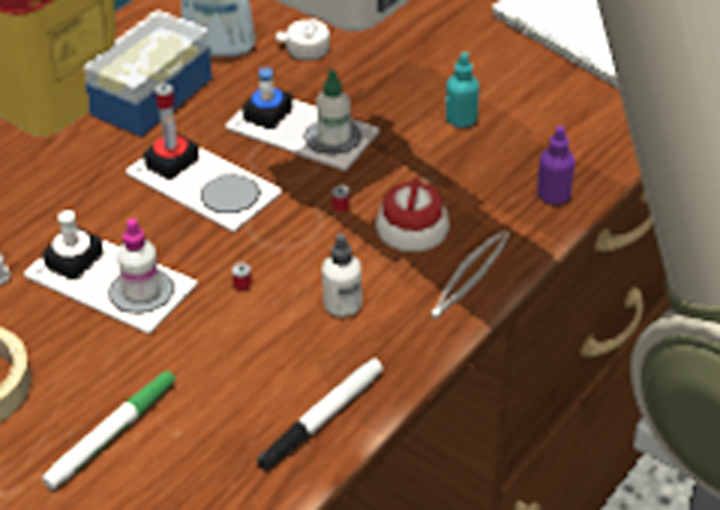

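>>> {"name": "play_rows", "arguments": {
  "steps": [
    [[-0.0378,0.0329,0],[0,0,0]],
    [[-0.0378,0.0329,0],[0,0,0]],
    [[-0.0378,0.0329,0],[0,0,0]],
    [[-0.0378,0.0329,0],[0,0,0]],
    [[-0.0378,0.0329,0],[0,0,0]],
    [[-0.0378,0.0329,0],[0,0,0]],
    [[0,0,0],[0,0,0]],
    [[0,0,0],[0,0,0]]
  ]
}}

```text
time_s: 15.35
eef_pos: [422.6, 198.3, 202.8]
ee_rot: [0.0, 0.708, -0.707, -0.0]
force: [-0.0, 0.4, -0.7]
grip_width: 0.999
```

Run:
```python
from seg import *
T=cams.camera_info('top');S=cams.camera_info('scene')
print(tri([ray(T,(214.7,208.8)),ray(S,(243.7,233.3))]))
W=cams.camera_info('wrist'); im=cams.capture('wrist'); print(ctrl.sense()['eef_pos'])
for n in('bottle_black',):
    for k in cams.tip_of('wrist',n)[:3]: print(n,k['pixel'],k['p'],onplane(W,k['pixel'],0).round(1))
for p in([423,196,0],[423,196,80]):
    uv=proj(W,[p])[0];cv2.drawMarker(im,tuple(int(round(v)) for v in uv),(255,0,0),cv2.MARKER_CROSS,6,1)
save(im,'w6.png')
```

```text
(array([419.56416252, 196.84031197,  62.00310693]), [np.float64(1.5148732656584631), np.float64(1.5148732656585786)])
[423.08311258 197.75573181 202.75171149]
bottle_black [254.8, 172.1] 0.68 [417.4 200.9   0. ]
```

View pics/w6.png

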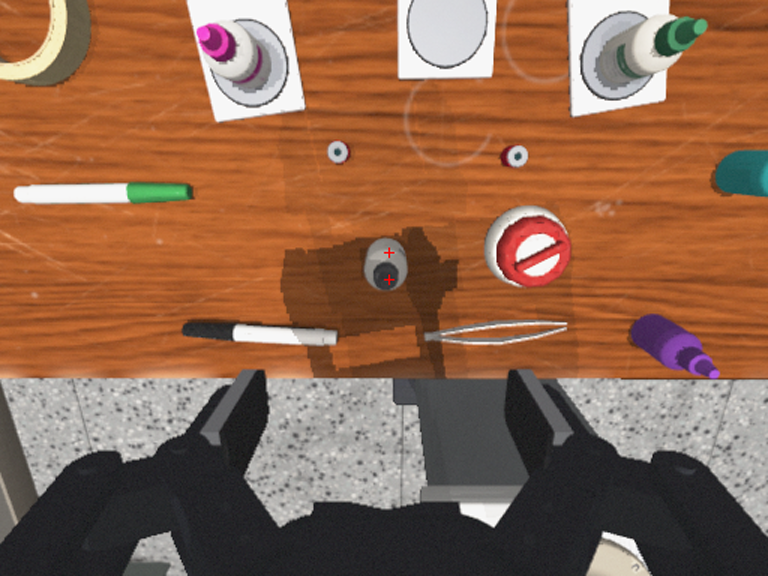

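>>> {"name": "play_rows", "arguments": {
  "steps": [
    [[0,0,0.05],[0,0,0]],
    [[0,0,0.06],[0,0,0]],
    [[0,0,0.06],[0,0,0]],
    [[0,0,0.05],[0,0,0]],
    [[0,0,0.025],[0,0,0]],
    [[0,0,0.006],[0,0,0]],
    [[0,0,0],[0,0,0]],
    [[0,0,0],[0,0,0]]
  ]
}}

```text
time_s: 16.25
eef_pos: [423.8, 197.9, 15.8]
ee_rot: [0.001, -0.707, 0.707, -0.001]
force: [-0.4, 0.2, 1.0]
grip_width: 1.004
```

>>> {"name": "play_rows", "arguments": {
  "steps": [
    [[0,0,0],[0,0,0]],
    [[0,0,0],[0,0,0]],
    [[0,0,0],[0,0,0]],
    [[0,0,0],[0,0,0]],
    [[0,0,0],[0,0,0]],
    [[0,0,0],[0,0,0]],
    [[0,0,0],[0,0,0]],
    [[0,0,0],[0,0,0]]
  ],
  "grip": 0.9
}}

```text
time_s: 17.05
eef_pos: [423.0, 198.1, 15.2]
ee_rot: [0.0, -0.707, 0.707, -0.0]
force: [-1.8, -0.7, 5.3]
grip_width: 0.376
```

>>> {"name": "play_rows", "arguments": {
  "steps": [
    [[0,0,-0.01],[0,0,0]],
    [[0,0,-0.03],[0,0,0]],
    [[0,0,-0.06],[0,0,0]],
    [[0,0,-0.06],[0,0,0]],
    [[0,0,-0.04],[0,0,0]],
    [[0.0057,-0.02255,0],[0,0,0]],
    [[0.01147,-0.0451,0],[0,0,0]],
    [[0.01147,-0.0451,0],[0,0,0]],
    [[0.01147,-0.0451,0],[0,0,0]],
    [[0.01147,-0.0451,0],[0,0,0]],
    [[0.0057,-0.02255,0],[0,0,0]],
    [[0,0,0],[0,0,0]],
    [[0,0,0],[0,0,0]]
  ]
}}

```text
time_s: 18.35
eef_pos: [591.2, 155.2, 164.7]
ee_rot: [-0.0, -0.707, 0.707, 0.0]
force: [-1.0, 0.4, -0.9]
grip_width: 0.371
```

Run:
```python
from seg import *
W=cams.camera_info('wrist'); im=cams.capture('wrist'); s=ctrl.sense(); print(s['eef_pos'],s['grip_width'])
uv=proj(W,[[592.3,155,7]])[0]; print(uv)
cv2.drawMarker(im,tuple(int(round(v)) for v in uv),(255,0,0),cv2.MARKER_CROSS,6,1); save(im,'w7.png')
```

```text
[590.99162705 155.41145508 164.87253525] 0.37048928395249503
[257.03027905 176.20081371]
```

View pics/w7.png

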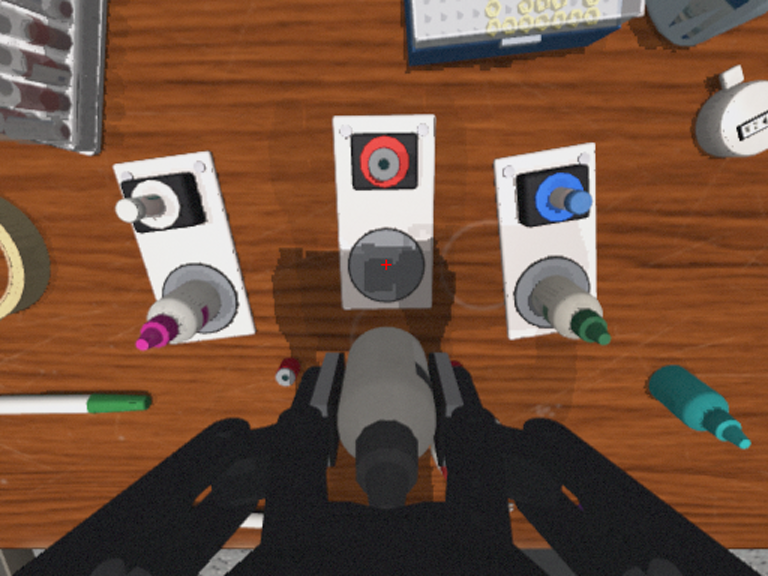

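>>> {"name": "play_rows", "arguments": {
  "steps": [
    [[0,0,0.03],[0,0,0]],
    [[0,0,0.055],[0,0,0]],
    [[0,0,0.05],[0,0,0]],
    [[0,0,0.03],[0,0,0]],
    [[0,0,0.015],[0,0,0]],
    [[0,0,0.0077],[0,0,0]],
    [[0,0,0],[0,0,0]],
    [[0,0,0],[0,0,0]],
    [[0,0,0],[0,0,0]]
  ]
}}

```text
time_s: 19.3
eef_pos: [592.5, 155.1, 25.2]
ee_rot: [0.001, -0.707, 0.707, -0.001]
force: [0.1, -0.0, -0.5]
grip_width: 0.375
```

>>> {"name": "play_rows", "arguments": {
  "steps": [
    [[0,0,0],[0,0,0]],
    [[0,0,0],[0,0,0]],
    [[0,0,0],[0,0,0]],
    [[0,0,0],[0,0,0]],
    [[0,0,0],[0,0,0]],
    [[0,0,-0.02],[0,0,0]],
    [[0,0,-0.05],[0,0,0]],
    [[0,0,-0.06],[0,0,0]],
    [[0,0,-0.06],[0,0,0]],
    [[0,0,-0.05],[0,0,0]],
    [[0,0,0],[0,0,0]],
    [[0,0,0],[0,0,0]]
  ],
  "grip": 0
}}

```text
time_s: 20.5
eef_pos: [592.0, 155.1, 205.3]
ee_rot: [0.001, -0.707, 0.707, -0.001]
force: [0.2, -0.3, -0.6]
grip_width: 1.001
```

Run:
```python
from seg import *
W=cams.camera_info('wrist'); im=cams.capture('wrist'); save(im,'w8.png')
print(ctrl.sense()['joints'].round(2))
```

```text
[0.06 0.53 1.26 0.   1.36 1.64]
```

View pics/w8.png

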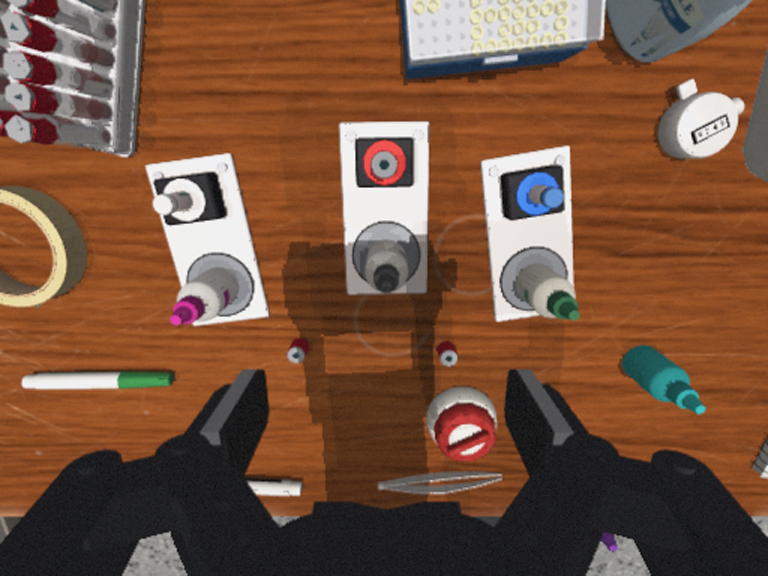

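>>> {"name": "play_rows", "arguments": {
  "steps": [
    [[0.0237,0.054,0],[0,0,0]],
    [[0.0237,0.054,0],[0,0,0]],
    [[0.0237,0.054,0],[0,0,0]],
    [[0.0237,0.054,0],[0,0,0]],
    [[0,0,0],[0,0,-0.181]],
    [[0,0,0],[0,0,-0.181]],
    [[0,0,0],[0,0,-0.181]],
    [[0,0,0],[0,0,-0.181]],
    [[0,0,0],[0,0,-0.181]],
    [[0,0,0],[0,0,-0.181]],
    [[0,0,0],[0,0,-0.181]],
    [[0,0,0],[0,0,-0.181]],
    [[0,0,0],[0,0,-0.181]],
    [[0,0,0],[0,0,-0.181]],
    [[0,0,0],[0,0,-0.181]],
    [[0,0,0],[0,0,-0.181]],
    [[0,0,0],[0,0,-0.181]],
    [[0,0,0],[0,0,-0.181]],
    [[0,0,0],[0,0,0]],
    [[0,0,0],[0,0,0]]
  ]
}}

```text
time_s: 22.55
eef_pos: [429.6, 84.0, 203.4]
ee_rot: [-0.0, 0.978, 0.206, -0.001]
force: [-0.1, -0.6, -0.1]
grip_width: 1.003
```

Run:
```python
from seg import *
W=cams.camera_info('wrist'); im=cams.capture('wrist'); save(im,'w9.png'); np.save('w9.npy',im)
s=ctrl.sense(); print(s['eef_pos'],s['joints'].round(2)); r=rot(s['ee_rot']).as_matrix(); print(r.round(3)); print(W)
for c,s_,m in comps(im,red,200,6000): print(c,s_,onplane(W,c,40))
uv=proj(W,[[430,84,47],[430,84,0]]);print(uv)
c=[int(v) for v in uv[0]]
save(im,'w9c.png',8,(c[0]-40,c[1]-35,c[0]+40,c[1]+35))
```

```text
[429.6451255   83.96564563 203.55550667] [-0.08  0.15  1.78  0.    1.21 -0.49]
[[ 0.915  0.404 -0.001]
 [ 0.404 -0.915  0.   ]
 [-0.001 -0.001 -1.   ]]
{'fx': 275.6855487907571, 'fy': 275.6855487907571, 'cx': 257.2823728283913, 'cy': 193.76963827797306, 'xyz': array([396.75622907, 157.25827856, 346.31966749]), 'attitude': array([ 0.96617595, -0.15532845, -0.03133941,  0.20345747])}
[264.24273859 174.03112033] [238 156  43  43 482] [434.38097819  89.51697358  40.        ]
[458.23428571 196.91714286] [447 186  27  25 350] [653.69112698 156.08027099  40.        ]
[[258.80006317 178.39929053]
 [258.70558225 168.88717728]]
```

View pics/w9.png

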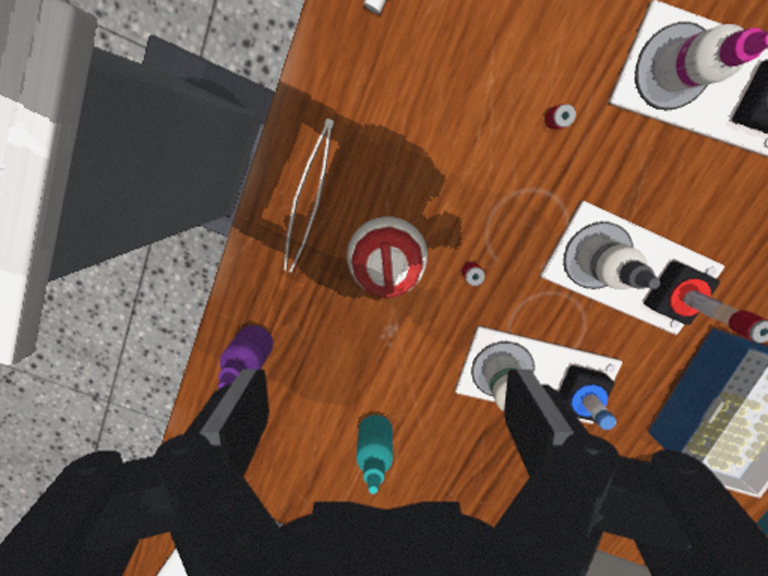

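View pics/w9c.png

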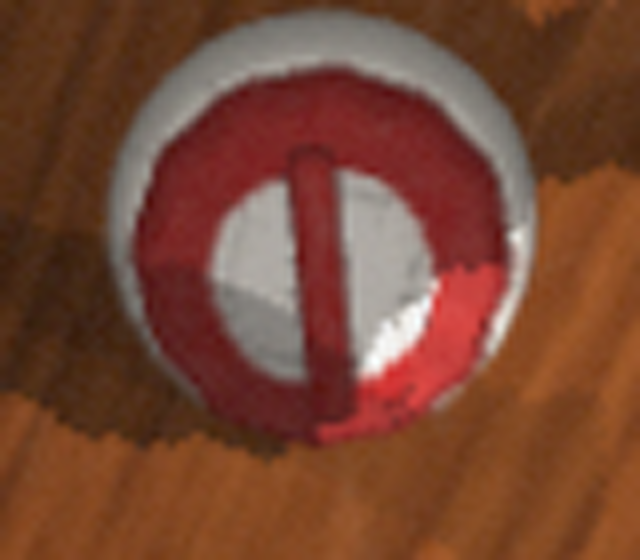

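Run:
```python
from seg import *
W=cams.camera_info('wrist')
a,b=onplane(W,(256.75,162.0),47),onplane(W,(259.3,194.9),47)
d=b-a; print(a,b,(a+b)/2,np.linalg.norm(d),np.degrees(np.arctan2(d[1],d[0])))
s=ctrl.sense();print(rot(s['ee_rot']).inv().apply((a+b)/2-s['eef_pos'])/750)
```

```text
[420.53421664 100.1273908   47.        ] [438.59697041  66.32216618  47.        ] [429.56559352  83.22477849  47.        ] 38.32827005881189 -61.88358942742518
[-0.00028832  0.00097767  0.20874055]
```

>>> {"name": "play_rows", "arguments": {
  "steps": [
    [[0,0.001,0.05],[0,0,-0.095]],
    [[0,0,0.06],[0,0,0]],
    [[0,0,0.05],[0,0,0]],
    [[0,0,0.03],[0,0,0]],
    [[0,0,0.01],[0,0,0]],
    [[0,0,0],[0,0,0]],
    [[0,0,0],[0,0,0]],
    [[0,0,0],[0,0,0]]
  ],
  "grip": 0.7,
  "squeeze": 25
}}

```text
time_s: 23.4
eef_pos: [431.0, 83.2, 55.2]
ee_rot: [0.0, 0.97, 0.244, 0.001]
force: [-0.3, -0.0, -0.6]
grip_width: 0.298
```

>>> {"name": "play_rows", "arguments": {
  "steps": [
    [[0,0,0.006],[0,0,0]],
    [[0,0,0.004],[0,0,0]],
    [[0,0,0],[0,0,0]],
    [[0,0,0],[0,0,0]]
  ]
}}

```text
time_s: 23.8
eef_pos: [430.2, 83.3, 46.5]
ee_rot: [-0.0, 0.97, 0.244, -0.0]
force: [-0.4, 0.1, -0.1]
grip_width: 0.302
```

Run:
```python
from seg import *
im=cams.capture('wrist'); save(im,'w10.png'); s=ctrl.sense(); print(s['eef_pos'],s['force'],s['grip_width'])
```

```text
[430.24826889  83.26758987  46.53217431] [-0.45058268  1.06950179  0.70514374] 0.30280357800793917
```

View pics/w10.png

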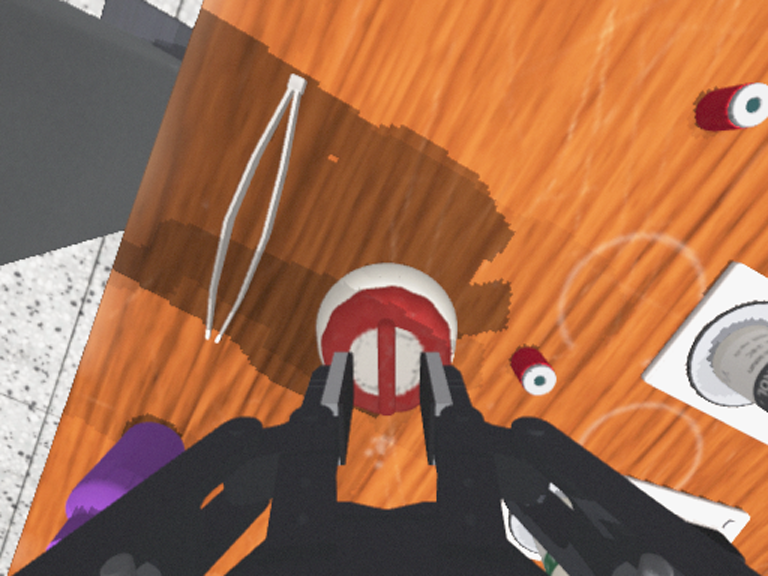

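>>> {"name": "play_rows", "arguments": {
  "steps": [
    [[0,0,0.005],[0,0,0]],
    [[0,0,0.0037],[0,0,0]],
    [[0,0,0],[0,0,0]],
    [[0,0,0],[0,0,0]]
  ]
}}

```text
time_s: 24.25
eef_pos: [430.2, 83.3, 39.9]
ee_rot: [-0.0, 0.97, 0.244, -0.0]
force: [0.7, 0.2, -0.4]
grip_width: 0.299
```

>>> {"name": "play_rows", "arguments": {
  "steps": [
    [[0,0,0],[0,0,0]],
    [[0,0,0],[0,0,0]],
    [[0,0,0],[0,0,0]],
    [[0,0,0],[0,0,0]],
    [[0,0,0],[0,0,0]],
    [[0,0,0],[0,0,0]]
  ],
  "grip": 1,
  "squeeze": 40
}}

```text
time_s: 24.85
eef_pos: [430.4, 83.3, 40.1]
ee_rot: [0.0, 0.97, 0.244, 0.0]
force: [-0.6, 0.3, 5.0]
grip_width: 0.06
```

>>> {"name": "play_rows", "arguments": {
  "steps": [
    [[0,0,-0.01],[0,0,0]],
    [[0,0,-0.02],[0,0,0]],
    [[0,0,-0.04],[0,0,0]],
    [[0,0,-0.05],[0,0,0]],
    [[0,0,-0.04],[0,0,0]],
    [[0,0,-0.013],[0,0,0]],
    [[0,0,0],[0,0,0]]
  ]
}}

```text
time_s: 25.55
eef_pos: [430.5, 83.3, 170.4]
ee_rot: [0.0, 0.97, 0.244, 0.001]
force: [-0.2, 0.1, -1.4]
grip_width: 0.063
```

Run:
```python
from seg import *
im=cams.capture('wrist'); save(im,'w11.png'); s=ctrl.sense(); print(s['eef_pos'],s['force'],s['grip_width'])
print(rot(s['ee_rot']).inv().apply(np.array([457,-312.7,170])-s['eef_pos'])/750)
```

```text
[429.87449758  83.29036557 169.14401254] [-0.57606144  0.07926953 -1.99349546] 0.06231188717177205
[-0.21846878  0.48202676 -0.00118533]
```

View pics/w11.png

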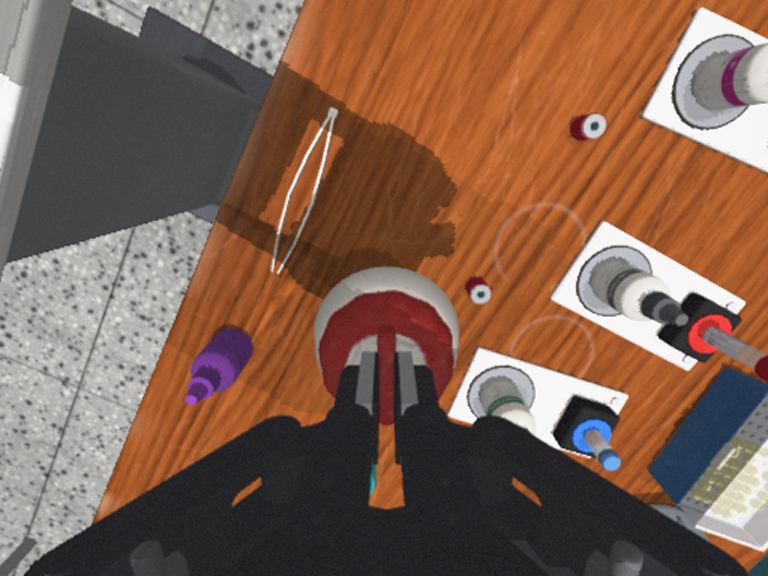

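Held level. I'll carry it to the notebook with a gentle start and stop.

>>> {"name": "play_rows", "arguments": {
  "steps": [
    [[-0.0045,0.01,0],[0,0,0]],
    [[-0.0091,0.0201,0],[0,0,0]],
    [[-0.0182,0.0402,0],[0,0,0]],
    [[-0.0182,0.0402,0],[0,0,0]],
    [[-0.0182,0.0402,0],[0,0,0]],
    [[-0.0182,0.0402,0],[0,0,0]],
    [[-0.0182,0.0402,0],[0,0,0]],
    [[-0.0182,0.0402,0],[0,0,0]],
    [[-0.0182,0.0402,0],[0,0,0]],
    [[-0.0182,0.0402,0],[0,0,0]],
    [[-0.0182,0.0402,0],[0,0,0]],
    [[-0.0182,0.0402,0],[0,0,0]],
    [[-0.0091,0.0201,0],[0,0,0]],
    [[-0.0091,0.0201,0],[0,0,0]],
    [[-0.0045,0.01,0],[0,0,0]],
    [[0,0,0],[0,0,0]],
    [[0,0,0],[0,0,0]]
  ]
}}

```text
time_s: 27.3
eef_pos: [457.4, -312.1, 169.3]
ee_rot: [-0.001, 0.97, 0.245, -0.0]
force: [-1.1, 0.1, -1.1]
grip_width: 0.065
```

Run:
```python
from seg import *
W=cams.camera_info('wrist');im=cams.capture('wrist'); s=ctrl.sense(); print(s['eef_pos'],s['force'],s['grip_width'])
for x in(-104,104):
  for y in(-73,73):
    a=np.radians(-10); p=[457+x*np.cos(a)-y*np.sin(a),-312.7+x*np.sin(a)+y*np.cos(a),12]
    uv=proj(W,[p])[0]; print(uv.round())
    if abs(uv).max()<600: cv2.drawMarker(im,tuple(int(round(v)) for v in uv),(255,0,0),cv2.MARKER_CROSS,8,1)
save(im,'w12.png')
```

```text
[ 457.53001158 -311.92486816  169.51541913] [ 0.68018818  0.28233585 -0.97142291] 0.05863569896154313
[144. 172.]
[221.  59.]
[286. 272.]
[370. 185.]
```

View pics/w12.png

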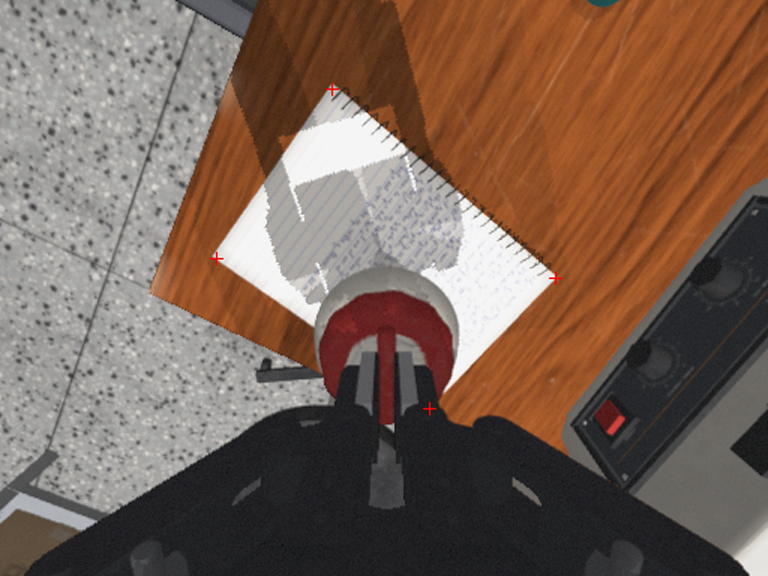

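>>> {"name": "play_rows", "arguments": {
  "steps": [
    [[0,0,0.02],[0,0,0]],
    [[0,0,0.04],[0,0,0]],
    [[0,0,0.04],[0,0,0]],
    [[0,0,0.03],[0,0,0]],
    [[0,0,0.015],[0,0,0]],
    [[0,0,0.007],[0,0,0]],
    [[0,0,0.0025],[0,0,0]],
    [[0,0,0],[0,0,0]],
    [[0,0,0],[0,0,0]],
    [[0,0,0],[0,0,0]]
  ]
}}

```text
time_s: 28.35
eef_pos: [457.8, -313.1, 54.5]
ee_rot: [0.001, 0.97, 0.244, 0.0]
force: [0.1, -0.1, -0.7]
grip_width: 0.063
```

>>> {"name": "play_rows", "arguments": {
  "steps": [
    [[0,0,0.002],[0,0,0]],
    [[0,0,0],[0,0,0]],
    [[0,0,0],[0,0,0]]
  ]
}}

```text
time_s: 28.65
eef_pos: [457.5, -312.8, 52.4]
ee_rot: [-0.0, 0.97, 0.244, -0.0]
force: [-0.3, -0.1, -1.1]
grip_width: 0.067
```

>>> {"name": "play_rows", "arguments": {
  "steps": [
    [[0,0,0],[0,0,0]],
    [[0,0,0],[0,0,0]],
    [[0,0,0],[0,0,0]],
    [[0,0,0],[0,0,0]],
    [[0,0,-0.01],[0,0,0]],
    [[0,0,-0.04],[0,0,0]],
    [[0,0,-0.06],[0,0,0]],
    [[0,0,-0.06],[0,0,0]],
    [[0,0,-0.04],[0,0,0]],
    [[0,0,0],[0,0,0]],
    [[0,0,0],[0,0,0]]
  ],
  "grip": 0.6
}}

```text
time_s: 29.75
eef_pos: [457.5, -312.7, 210.2]
ee_rot: [0.0, 0.97, 0.244, 0.0]
force: [-0.2, 0.2, -0.7]
grip_width: 0.398
```

Run:
```python
from seg import *
W=cams.camera_info('wrist');im=cams.capture('wrist'); s=ctrl.sense(); print(s['eef_pos'],s['force'],s['grip_width'],s['joints'].round(2))
print(cams.tip_of('wrist','minute_timer')[:1],proj(W,[457,-312.7,12]))
save(im,'w13.png')
r=rot(s['ee_rot']).inv()
print(r.apply(np.array([473,423,200])-s['eef_pos'])/750)
```

```text
[ 457.23548422 -312.52656899  209.14397689] [-0.16747798 -0.38734608 -0.7278077 ] 0.39895345847093555 [-0.81  0.39  1.44 -0.    1.31 -1.31]
[{'pixel': [256.9, 168.6], 'p': 0.79}] [[257.84057884 169.33693011]]
[ 0.48343844 -0.85351184  0.01310967]
```

View pics/w13.png

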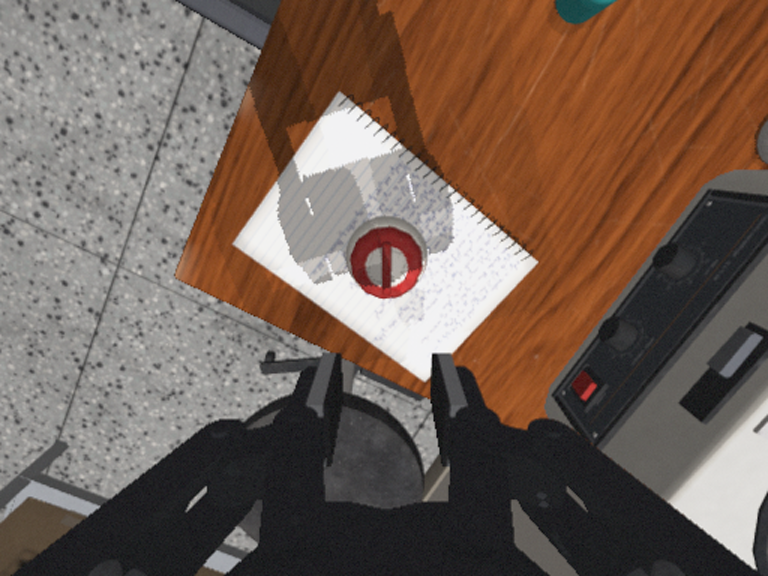

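>>> {"name": "play_rows", "arguments": {
  "steps": [
    [[0,0,0],[0,0,0.157]],
    [[0,0,0],[0,0,0.157]],
    [[0,0,0],[0,0,0.157]],
    [[0,0,0],[0,0,0.157]],
    [[0,0,0],[0,0,0]]
  ],
  "grip": 0
}}

```text
time_s: 30.35
eef_pos: [457.2, -312.6, 208.6]
ee_rot: [-0.001, 1.0, -0.0, -0.001]
force: [-0.7, 0.4, 0.5]
grip_width: 0.999
```

>>> {"name": "play_rows", "arguments": {
  "steps": [
    [[0.0012,-0.0577,0],[0,0,0]],
    [[0.0012,-0.0577,0],[0,0,0]],
    [[0.0012,-0.0577,0],[0,0,0]],
    [[0.0012,-0.0577,0],[0,0,0]],
    [[0.0012,-0.0577,0],[0,0,0]],
    [[0.0012,-0.0577,0],[0,0,0]],
    [[0.0012,-0.0577,0],[0,0,0]],
    [[0.0012,-0.0577,0],[0,0,0]],
    [[0.0012,-0.0577,0],[0,0,0]],
    [[0.0012,-0.0577,0],[0,0,0]],
    [[0.0012,-0.0577,0],[0,0,0]],
    [[0.0012,-0.0577,0],[0,0,0]],
    [[0.0012,-0.0577,0],[0,0,0]],
    [[0.0012,-0.0577,0],[0,0,0]],
    [[0.0012,-0.0577,0],[0,0,0]],
    [[0.0012,-0.0577,0],[0,0,0]],
    [[0.0012,-0.0577,0],[0,0,0]],
    [[0,0,0],[0,0,0]],
    [[0,0,0],[0,0,0]]
  ]
}}

```text
time_s: 32.25
eef_pos: [471.8, 423.1, 208.5]
ee_rot: [0.001, 1.0, 0.002, -0.001]
force: [-0.9, -1.2, 0.1]
grip_width: 0.997
```

Run:
```python
from seg import *
W=cams.camera_info('wrist');im=cams.capture('wrist'); s=ctrl.sense(); print(s['eef_pos'],s['joints'].round(2))
for k in cams.tip_of('wrist','green_pen')[:3]: print(k,onplane(W,k['pixel'],0))
save(im,'w14.png'); np.save('w14.npy',im)
```

```text
[472.20872056 422.31998885 209.01983917] [ 0.55  0.57  1.17 -0.    1.4   0.54]
{'pixel': [259.1, 171.4], 'p': 0.85} [472.88832966 417.57272862   0.        ]
```

View pics/w14.png

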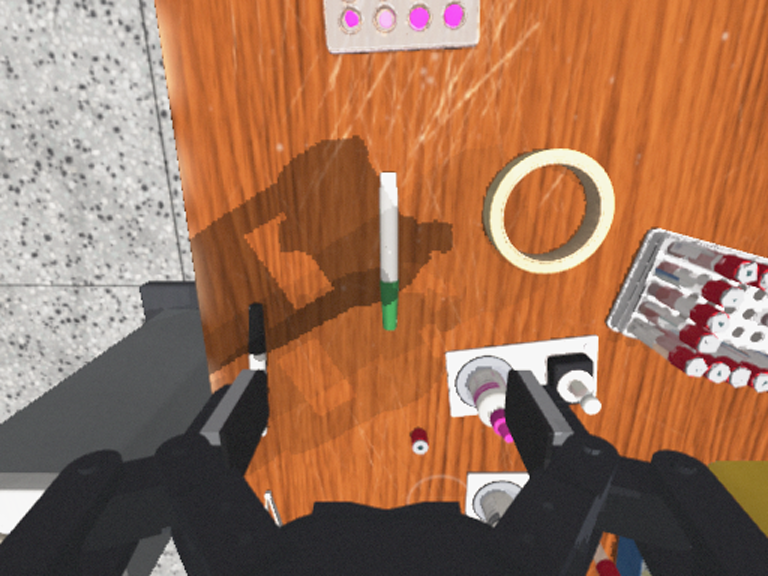

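Run:
```python
from seg import *
W=cams.camera_info('wrist')
a,b=onplane(W,(388.5/1.5,172.5/1.5),8),onplane(W,(390/1.5,330/1.5),8)
print(a,b,(a+b)/2,np.linalg.norm(a-b),np.degrees(np.arctan2(*(b-a)[:2])))
```

```text
[473.29921529 487.76576878   8.        ] [475.02027979 350.51105797   8.        ] [474.15974754 419.13841337   8.        ] 137.26550076909263 179.2815943144857
```

>>> {"name": "play_rows", "arguments": {
  "steps": [
    [[0.0018,0.003,0.05],[0,0,0]],
    [[0,0,0.06],[0,0,0]],
    [[0,0,0.06],[0,0,0]],
    [[0,0,0.05],[0,0,0]],
    [[0,0,0.03],[0,0,0]],
    [[0,0,0.015],[0,0,0]],
    [[0,0,0.007],[0,0,0]],
    [[0,0,0],[0,0,0]],
    [[0,0,0],[0,0,0]]
  ],
  "grip": 0.5
}}

```text
time_s: 33.25
eef_pos: [474.5, 420.8, 7.3]
ee_rot: [-0.001, 1.0, 0.0, 0.001]
force: [0.4, -0.6, 0.0]
grip_width: 0.501
```

>>> {"name": "play_rows", "arguments": {
  "steps": [
    [[0,0,0.0035],[0,0,0]],
    [[0,0,0],[0,0,0]],
    [[0,0,0],[0,0,0]]
  ]
}}

```text
time_s: 33.55
eef_pos: [473.8, 420.7, 3.5]
ee_rot: [-0.0, 1.0, 0.0, 0.0]
force: [0.2, -0.6, 0.6]
grip_width: 0.501
```

>>> {"name": "play_rows", "arguments": {
  "steps": [
    [[0,0,0],[0,0,0]],
    [[0,0,0],[0,0,0]],
    [[0,0,0],[0,0,0]],
    [[0,0,0],[0,0,0]],
    [[0,0,0],[0,0,0]],
    [[0,0,0],[0,0,0]]
  ],
  "grip": 1,
  "squeeze": 30
}}

```text
time_s: 34.15
eef_pos: [473.8, 420.7, 3.5]
ee_rot: [-0.0, 1.0, 0.0, 0.0]
force: [-1.8, 1.0, 4.9]
grip_width: 0.168
```

>>> {"name": "play_rows", "arguments": {
  "steps": [
    [[0,0,-0.01],[0,0,0]],
    [[0,0,-0.03],[0,0,0]],
    [[0,0,-0.06],[0,0,0]],
    [[0,0,-0.06],[0,0,0]],
    [[0,0,-0.05],[0,0,0]],
    [[0,0,0],[0,0,0]]
  ]
}}

```text
time_s: 34.75
eef_pos: [475.5, 421.7, 166.9]
ee_rot: [-0.003, 1.0, 0.0, 0.004]
force: [-0.1, -0.0, -0.2]
grip_width: 0.166
```

Run:
```python
from seg import *
im=cams.capture('wrist'); s=ctrl.sense(); print(s['eef_pos'],s['joints'].round(2),s['grip_width'])
a=np.radians(-10); o=np.array([457,-312.7]); t=o+107*np.array([-np.sin(a),np.cos(a)]); print(t)
print(rot(s['ee_rot']).inv().apply(np.r_[t,160]-s['eef_pos'])/750)
save(im,'w15.png')
```

```text
[474.49164905 421.02996197 163.44110811] [ 0.54  0.6   1.24 -0.    1.3   0.54] 0.16966031584532357
[ 475.58035501 -207.32557043]
[0.0008722  0.83781704 0.00249212]
```

View pics/w15.png

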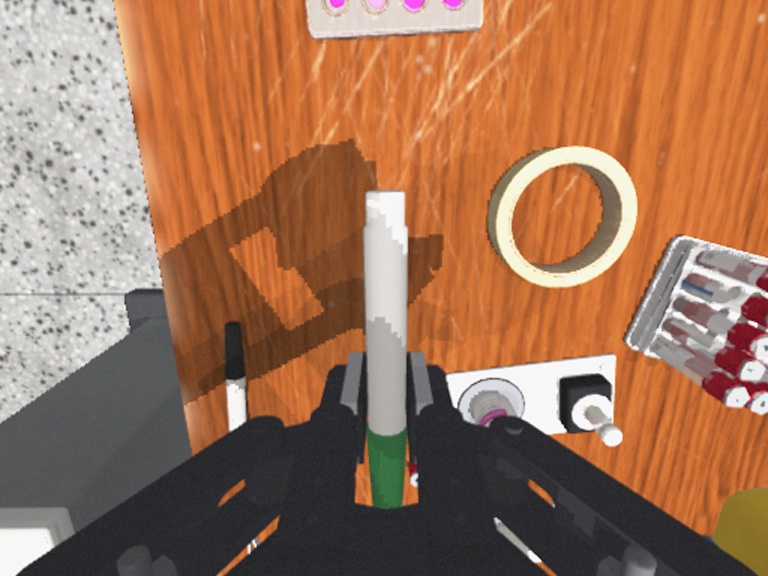

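>>> {"name": "play_rows", "arguments": {
  "steps": [
    [[0,0.013,0],[0,0,0]],
    [[0,0.0262,0],[0,0,0]],
    [[0,0.0524,0],[0,0,0]],
    [[0,0.0524,0],[0,0,0]],
    [[0,0.0524,0],[0,0,0]],
    [[0,0.0524,0],[0,0,0]],
    [[0,0.0524,0],[0,0,0]],
    [[0,0.0524,0],[0,0,0]],
    [[0,0.0524,0],[0,0,0]],
    [[0,0.0524,0],[0,0,0]],
    [[0,0.0524,0],[0,0,0]],
    [[0,0.0524,0],[0,0,0]],
    [[0,0.0524,0],[0,0,0]],
    [[0,0.0524,0],[0,0,0]],
    [[0,0.0524,0],[0,0,0]],
    [[0,0.0524,0],[0,0,0]],
    [[0,0.0394,0],[0,0,0]],
    [[0,0.0262,0],[0,0,0]],
    [[0,0,0],[0,0,0]]
  ]
}}

```text
time_s: 36.7
eef_pos: [472.8, -210.0, 159.0]
ee_rot: [-0.001, 1.0, -0.001, -0.001]
force: [-0.2, 0.4, -0.2]
grip_width: 0.168
```

>>> {"name": "play_rows", "arguments": {
  "steps": [
    [[0,0,0],[0,0,-0.1778]],
    [[0,0,0],[0,0,-0.1778]],
    [[0,0,0],[0,0,-0.1778]],
    [[0,0,0],[0,0,-0.1778]],
    [[0,0,0],[0,0,-0.1778]],
    [[0,0,0],[0,0,-0.1778]],
    [[0,0,0],[0,0,-0.1778]],
    [[0,0,0],[0,0,-0.1778]],
    [[0,0,0],[0,0,-0.1778]],
    [[0,0,0],[0,0,-0.1778]],
    [[0,0,0],[0,0,0]],
    [[0,0,0],[0,0,0]]
  ]
}}

```text
time_s: 37.9
eef_pos: [473.7, -207.5, 160.1]
ee_rot: [-0.001, 0.767, 0.642, -0.0]
force: [0.3, -0.2, -1.5]
grip_width: 0.166
```

Run:
```python
from seg import *
W=cams.camera_info('wrist'); im=cams.capture('wrist'); s=ctrl.sense(); print(s['eef_pos'],s['joints'].round(2),s['grip_width'],rot(s['ee_rot']).as_matrix().round(3))
print(rot(s['ee_rot']).inv().apply(np.array([475.6,-207.3,4.2])-s['eef_pos'])/750)
for x in(-104,104):
  for y in(-73,73):
    a=np.radians(-10); p=[457+x*np.cos(a)-y*np.sin(a),-312.7+x*np.sin(a)+y*np.cos(a),12]
    uv=proj(W,[p])[0]
    if abs(uv).max()<600: cv2.drawMarker(im,tuple(int(round(v)) for v in uv),(255,0,0),cv2.MARKER_CROSS,8,1)
save(im,'w16.png')
```

```text
[ 473.78729136 -207.64793553  160.24353369] [-0.64  0.36  1.62  0.    1.16 -2.03] 0.16606469970426677 [[ 0.176  0.984 -0.001]
 [ 0.984 -0.176  0.001]
 [ 0.001 -0.001 -1.   ]]
[0.00076663 0.00251055 0.20805604]
```

View pics/w16.png

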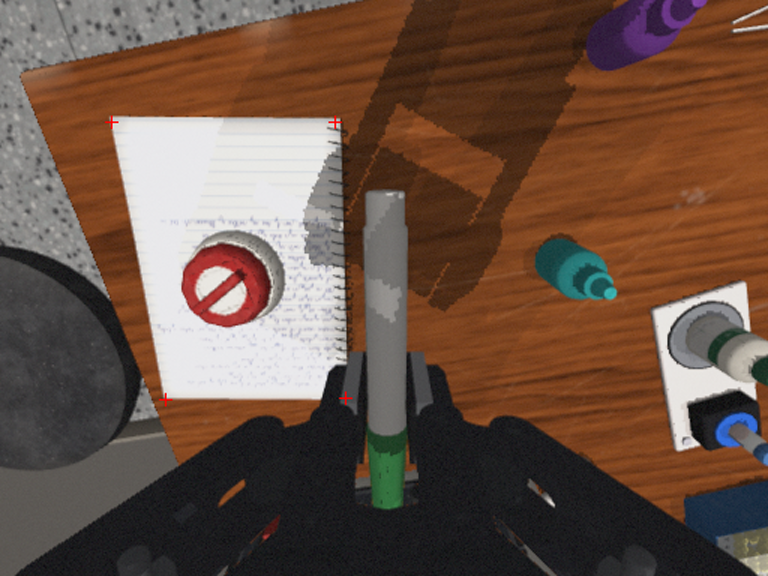

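>>> {"name": "play_rows", "arguments": {
  "steps": [
    [[0.006,0.0025,0.03],[0,0,0]],
    [[0,0,0.05],[0,0,0]],
    [[0,0,0.05],[0,0,0]],
    [[0,0,0.04],[0,0,0]],
    [[0,0,0.02],[0,0,0]],
    [[0,0,0.01],[0,0,0]],
    [[0,0,0.006],[0,0,0]],
    [[0,0,0],[0,0,0]],
    [[0,0,0],[0,0,0]]
  ]
}}

```text
time_s: 38.85
eef_pos: [477.2, -204.4, 7.0]
ee_rot: [0.001, 0.766, 0.643, 0.0]
force: [0.6, 0.3, -0.0]
grip_width: 0.168
```

>>> {"name": "play_rows", "arguments": {
  "steps": [
    [[0,0,0.003],[0,0,0]],
    [[0,0,0],[0,0,0]],
    [[0,0,0],[0,0,0]],
    [[0,0,0],[0,0,0]]
  ]
}}

```text
time_s: 39.25
eef_pos: [476.8, -204.1, 4.1]
ee_rot: [0.0, 0.766, 0.643, 0.0]
force: [-0.1, 0.1, 0.4]
grip_width: 0.17
```

>>> {"name": "play_rows", "arguments": {
  "steps": [
    [[0,0,0],[0,0,0]],
    [[0,0,0],[0,0,0]],
    [[0,0,0],[0,0,0]],
    [[0,0,-0.01],[0,0,0]],
    [[0,0,-0.04],[0,0,0]],
    [[0,0,-0.06],[0,0,0]],
    [[0,0,-0.06],[0,0,0]],
    [[0,0,-0.05],[0,0,0]],
    [[0,0,0],[0,0,0]],
    [[0,0,0],[0,0,0]]
  ],
  "grip": 0.7
}}

```text
time_s: 40.25
eef_pos: [476.8, -204.1, 169.6]
ee_rot: [0.001, 0.766, 0.643, 0.0]
force: [-0.5, -0.0, -1.2]
grip_width: 0.3
```

Run:
```python
from seg import *
W=cams.camera_info('wrist'); im=cams.capture('wrist'); s=ctrl.sense(); print(s['eef_pos'],s['joints'].round(2),s['grip_width'],s['force'])
save(im,'w17.png');np.save('w17.npy',im)
save(cams.capture('scene'),'scene17.png',3,(130,100,370,300))
save(cams.capture('top'),'top17.png',3,(150,120,400,260))
for k in cams.tip_of('wrist','green_pen')[:2]: print(k,onplane(W,k['pixel'],0))
```

```text
[ 476.36505528 -203.81956934  168.44754105] [-0.63  0.36  1.61 -0.    1.18 -2.03] 0.29946311671710146 [ 0.36602653 -0.08031961 -0.09390113]
{'pixel': [261.2, 175.0], 'p': 0.72} [ 476.36000115 -200.25474999    0.        ]
```

View pics/w17.png

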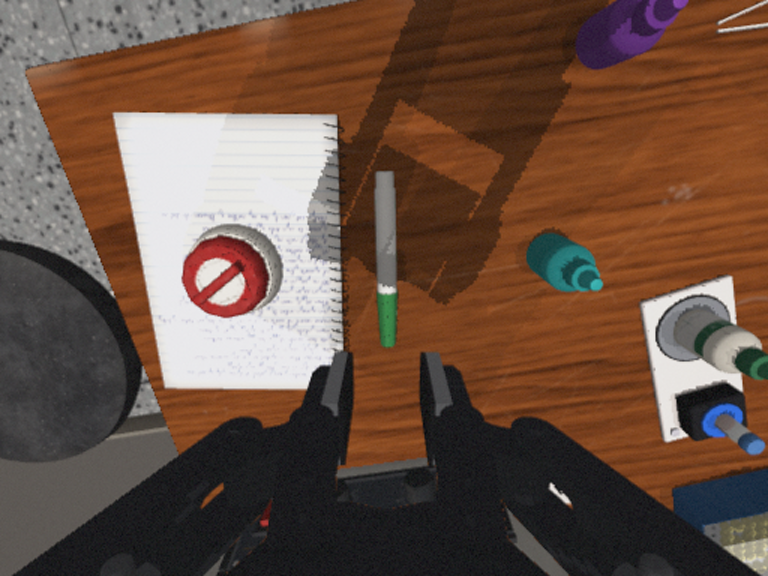

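View pics/top17.png

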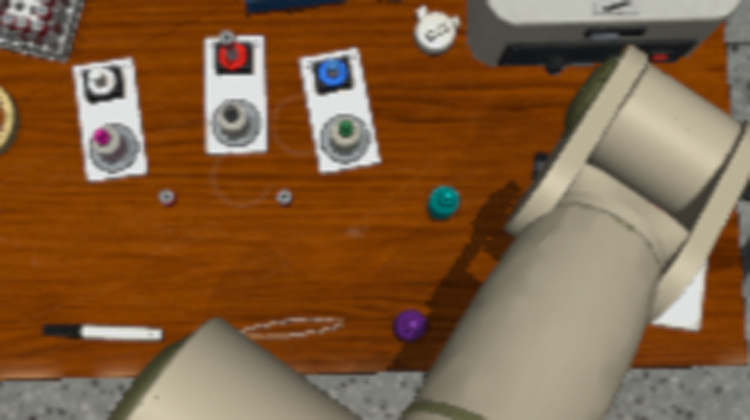

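View pics/scene17.png

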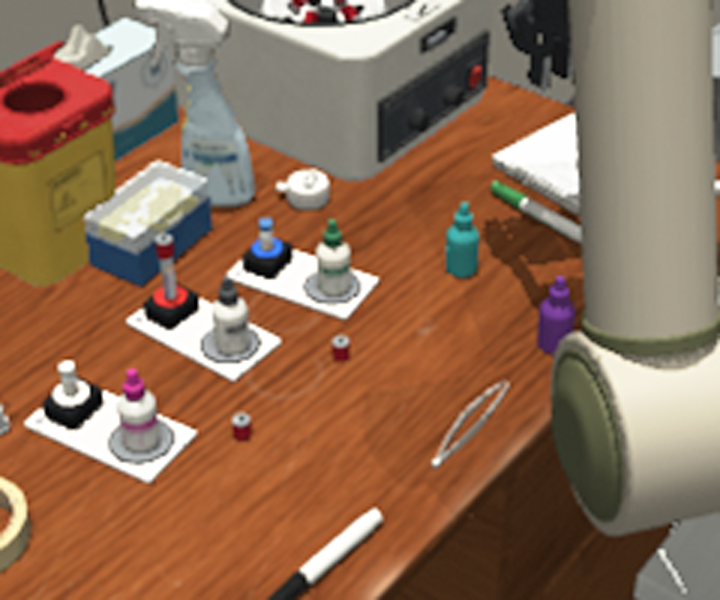

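Run:
```python
from seg import *
W=cams.camera_info('wrist')
P=[onplane(W,(u/1.5,v/1.5),8) for u,v in((385,171),(388,347))]
a=np.radians(-10); c=(P[0]+P[1])/2-[457,-312.7,0]; d=P[1]-P[0]
print('pen in nb x,y',c[0]*np.cos(a)+c[1]*np.sin(a),-c[0]*np.sin(a)+c[1]*np.cos(a),'ang',np.degrees(np.arctan2(d[1],d[0]))+10)
T=cams.camera_info('top')
for n in('bottle_green','bottle_magenta','bottle_black'):
    for k in cams.tip_of('top',n)[:4]: print(n,round(k['p'],2),onplane(T,k['pixel'],7).round(1))
print(ctrl.sense()['time_s']); print(ctrl.finish_job())
```

```text
pen in nb x,y -2.1075491384946687 110.52849965073202 ang 0.9772990151087253
bottle_green 0.47 [561.2  32.3   7. ]
bottle_magenta 0.66 [357.5 -37.    7. ]
bottle_magenta 0.48 [561.5 299.3   7. ]
bottle_magenta 0.47 [486.9 -84.2   7. ]
bottle_black 0.42 [581.8 161.8   7. ]
40.6
the job is handed in; nothing more can be done
None
```

The bench is set out and the job was handed in at about 40.6 s of the 128 s allowed. No verdict came back.

- **Bottles:** Green stands on the blue-vial pad, magenta on the white-vial pad and black on the red-tube pad. Each was released at a commanded spot within about 2 mm of the measured pad centre. The wrist, top and scene pictures afterwards show all three upright and centred.
- **Timer:** It is upright in the middle of the notebook, within about 3 mm by the wrist view.
- **Pen:** It lies flat beside the spiral edge, measured 110 mm left of the notebook's middle and 2 mm off level. It is within about 1° of parallel and roughly 29 mm clear of the edge.
- **Look-alikes:** I left the turquoise and purple bottles and the black-capped pen where they were.

**Check that disagreed:** in the final top view, the network's low-confidence points (0.42 to 0.48) put the bottle bases 5 to 12 mm from the pad centres. Black was the worst, at about 12 mm, which is right at the limit. I gave more weight to the release positions and to the close wrist pictures, which show the bottles centred. The network had earlier been 5 to 20 mm off on other objects.

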